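# Check a return in: slide it under the reader head and latch the gate

### The job

Check in the white carton with the orange band: lay it flat and right way up in the shallow blue tray, lengthwise, and let go of it. Push the tray along its lane, under the reader head, fully home against the end stop, then push the yellow gate shut until its sprung tongue snaps in behind the strike, and only then press the green button on top of the reader head all the way down. Leave the other cartons and everything else on the bench where they are.

Things in the scene. Friction and masses are not known exactly. Their poses are not given: they have to be found in the camera images.
- station: Fixed check-in station: grey base 190 x 400 x 10 mm. Origin on the bench under the middle of the gate line; +y runs along the lane from the open apron (y -200 to 0 mm) into the guarded part (0 to 187), x across (-x nearer the robot), z up. Lane rails at x = +-47.5 to 55.5 mm, tops z = 22. Guard walls at x = +-78 mm (from y = 18) and an end wall, tops z = 65 mm.
- reader_head (a point): Centre of the underside of the black reader head that bridges the lane from wall to wall, at station y = 105 mm (it spans y = 70 to 140), z = 54 mm; its top is at z = 90 mm.
- end_stop (a point): Middle of the face of the rubber end stop, station y = 165 mm, z = 25 mm; the tray's front edge touches it when fully home.
- strike_mid (a point): Middle of the fixed strike, an upright steel pin 8 mm thick (z 40 to 90 mm) at station x = 75.5, y = -9 mm, on a latch post (x 83 to 97, y -21 to 9 mm, top 96 mm).
- tray: Loose blue metal tray (0.25 kg) between the lane rails, first on the apron; 90 mm wide (x), 130 long (y), floor 4 thick, rim 10 high and 5 thick (inside 80 x 120). Axes parallel to the station's; origin: centre of its underside. Blue push tab at its -y end, 56 mm wide, 6 thick, up to 44 mm above its underside. Fully home its origin is at station y = 100 mm.
- tray_tab (a point): Middle of the rear (-y) face of the tray's blue push tab, 65 mm behind the tray's origin, 30 mm above its underside; push here along the station's +y.
- gate_hinge (a point): Point on the gate's upright hinge axis, at station x = -80 mm, y = 0, 53 mm above the bench.
- gate_pad (a point): Middle of the black push pad on the yellow gate's outer face (faces the station's -y when shut, the robot when open), 118 mm from the hinge axis, 53 mm above the bench. Gate panel: 4 to 148 mm from the axis, 10 mm thick (axis in its mid-plane), 26 to 80 mm above the bench. The point's x axis points along the gate away from the hinge, its -y out of the pad.
- gate (a joint): Gate angle, rad: 0 = shut, along the station's x axis; grows as it swings out over the apron to the robot's side, up to 1.95 (1.57: parallel to the lane). Stays where left (friction 0.03 N m). From 0.13 to 0.06 the tongue rides up the strike: pushing at the pad takes up to about 6 N, and let go it springs back; below about 0.045 the spring snaps it in, and it cannot swing back beyond about 0.02.
- tongue (a joint): Brass spring tongue at the gate's free end, 66 mm above the bench, sloped on its leading side. Value: how far it is pressed back, m (0 = fully out, limit 0.010). The strike presses it back about 0.0075 in passing; spring 1.6 N at 0, 4.6 N at 0.0075.
- read_button (a joint): Travel of the green button in m: 0 = up, 0.006 = fully down (5 N), springs back.
- read_button_top (a point): Centre of the top of the green push button (30 mm across) on top of the reader head, at station x = 0, y = 117 mm, about 112 mm above the bench; press straight down.
- carton: Small white carton with an ORANGE band around it, 46 mm wide (its x) x 80 mm long (its y) x 34 mm high, about 90 g, standing flat on the bench. Origin: centre of its underside, z up.
- blue_carton: Bystander: same size of white carton, with a BLUE band. Leave it. Origin: centre of its underside.
- brown_carton: Bystander: same size of carton, plain brown. Leave it. Origin: centre of its underside.
- tape_roll: Bystander: amber tape roll lying flat, 96 mm across, 48 mm high. Origin: centre of its underside.
- label_roll: Bystander: white label roll lying flat, 110 mm across, 40 mm high. Origin: centre of its underside.
- marker: Bystander: green marker pen, 130 mm long, 16 mm thick. Origin: under its middle.

How it is judged:
On the way, in this order (a step that is already met when the one before it is completed fails the run):
1. the orange-banded carton lies flat and lengthwise in the tray, let go, while the tray is still outside (x of carton in the frame of tray between -0.02 and 0.02 m and y of carton in the frame of tray between -0.025 and 0.025 m and z of carton in the frame of tray between 0.001 and 0.008 m and angle between carton's own z axis and vertical below 0.08 rad and angle between the y axis of carton and the y axis of tray, either way round below 0.5 rad and contact force between carton and the fingers below 0.05 N and y of tray in the frame of station below 0 m), for 0.2 s.
2. the tray, with the carton in it, is pushed home against the end stop (x of carton in the frame of tray between -0.02 and 0.02 m and y of carton in the frame of tray between -0.025 and 0.025 m and z of carton in the frame of tray between 0.001 and 0.008 m and angle between carton's own z axis and vertical below 0.08 rad and angle between the y axis of carton and the y axis of tray, either way round below 0.5 rad and y of tray in the frame of station above 0.094 m and z of tray in the frame of station between 0.006 and 0.014 m), for 0.2 s.
3. the gate is shut and its tongue has snapped in behind the strike (value of joint gate below 0.035 rad and value of joint tongue below 0.002 m and y of tray in the frame of station above 0.094 m and z of tray in the frame of station between 0.006 and 0.014 m), for 0.2 s.
4. the green button is pressed down with the gate latched (value of joint gate below 0.035 rad and value of joint tongue below 0.002 m and value of joint read_button above 0.0045 m).
At the end, for the whole second after the job is handed in: The orange-banded carton lies flat in the tray, right way up and lengthwise (within 0.5 rad), the tray is within 6 mm of fully home against the end stop, the gate is shut (below 0.035 rad) with its tongue fully out (within 2 mm) behind the strike, the button is up again, all at rest (all of step 3 and x of carton in the frame of tray between -0.02 and 0.02 m and y of carton in the frame of tray between -0.025 and 0.025 m and z of carton in the frame of tray between 0.001 and 0.008 m and angle between carton's own z axis and vertical below 0.08 rad and angle between the y axis of carton and the y axis of tray, either way round below 0.5 rad and value of joint read_button below 0.002 m and linear speed of each of carton, tray below 0.02 m/s); the robot touches nothing.
It fails at once if another carton is moved by more than 30 mm (distance of any of blue_carton, brown_carton from where it was at the start of the episode above 0.03 m).
It fails at once if another thing on the bench is moved by more than 30 mm (distance of any of tape_roll, label_roll, marker from where it was at the start of the episode above 0.03 m).
It fails at once if the green button is pressed before the gate is latched (value of joint read_button above 0.0045 m and value of joint gate above 0.06 rad).
It also fails if it takes over 69 s, if anything falls off the work surface, if the arm or the gripper's body presses on something with over 40 N, if the wrist force passes 120 N, or if a joint passes its speed limit or range.

### The arm

A 7-joint arm with a two-finger parallel gripper is mounted at the origin on the work surface. World frame = base frame: x ahead of the robot, y to its left, z up, the work surface at z = 0. Lengths are in m, angles in rad, forces in N, time in s.
With the tool pointing down it reaches from about 0.35 to 0.9 m from the base axis. Payload 8.1 kg.
Tool frame: the origin (TCP) lies midway between the tips of the shut fingers; the grasp point (between the pads) lies 19 mm behind it; x points along the fingers, y is the direction in which the jaws open and shut, and the axes are right-handed (so a half turn about x gives the same grasp; the last joint's range is limited). The gripper opens to 85 mm and grips with 20 to 120 N. Pads are 22 mm wide; open, the fingers measure 114 mm over their backs; the gripper's body (76 mm by 85 mm) begins 54 mm behind the grasp point. The pads swing forward as they close: fully open they stand 13 mm farther back than shut.
Start: joints at [1.056, 0.434, 0.025, 1.573, -0.012, 1.134, -0.075], TCP at [0.25, -0.573, 0.231] pointing down, gripper open.
Joint ranges: [-2.62, 2.62], [-0.44, 2.09], [-1.27, 1.32], [0.08, 2.57], [-1.32, 4.46], [0.12, 2], [-2.74, 2.74]. Speed limits (rad/s): [2.22, 2.22, 3.01, 3.01, 3.14, 3.14, 3.14].

### API

Orientations are given as [roll, pitch, yaw] about the fixed x, y, z axes, in that order (R = Rz(yaw) Ry(pitch) Rx(roll)).
In Python, from cell import bot gives the robot as it stands.
- The arm moves only by the shell command python3 -m crank 'ROWS' [FORCE]. ROWS is JSON, one flat list of numbers, 7 for each row, row after row: the turn, a rotation vector about the world's x, y, z in rad, then the shift along the world's x, y, z in m, then the closure in counts, from 0 (fully open) to 255 (shut). In form: [ax, ay, az, x, y, z, gripper, ax, ay, az, x, y, z, gripper, ...]. A call has 1 to 12 rows; each row shifts and turns the commanded pose from where the row before left it; what a row does not reach is not made up. A row lasts 1/12 s, in which the tool goes at most 41.7 mm and 7.16 degrees, less where a joint would pass 70% of its speed; a pose out of reach is approached as far as the arm can. A call with a gripper value outside its range is refused whole. The fingers move at their own pace and stop on an object; FORCE is the grip in N (left out, the last holds). Time passes only in rows, so rows that do not move let the fingers close. It gives the time, the measured TCP pose, the force and the opening at its end, in the units of the state.
- bot.read_state(): the state, without advancing time (a new reading comes with each control period).
- bot.camera(name): name is "scene" or "side" or "wrist"; returns the picture (480x640x3 uint8, blue, green, red); there is no depth.
- bot.camera_params(name): a dict with "vertical_fov" (degrees; the focal length in pixels is half the picture's height over the tangent of half this angle, whatever the lens; pixels are square), "cx", "cy" (the principal point, pixels), "k1" (the pictures are not rectified: a ray, as slopes to the right and down, at radius r is drawn at 1 + k1 r^2 times it, then the intrinsics apply), "R" (3x3) and "t" (3): a world point X has camera coordinates R X + t. Camera axes: x right, y down, z forward; pixel columns grow to the right and rows downward; lengths in m; the calibration is good to about 2 mm. A picture is of the moment at which its call begins: read the wrist's pose just before it. camera_params takes no time and is no camera call; for the wrist camera it gives the pose at the moment of the call.
- bot.close_job(): hands the job in, once; it reports no verdict.
The state is a dict: "time": time; "qpos": joint angles; "qd": joint speeds; "tau": joint torques, N m; "tool_pos": TCP position; "ee_rot": TCP orientation; "force": force on the tool from outside, world axes, zero at the start; "wrist_torque": the same for the moment, N m; "opening": finger opening in m.
Only numpy, scipy, OpenCV 4.12 (cv2) and the standard library are available. Lean on these libraries where they do the work, as an engineer would, in place of code of your own. Each camera call takes 0.05 s, during which the arm holds its last target.

## Working session

There is one attempt and no reset: what is moved stays moved. The work goes in short steps, Python scripts to look and compute and a shell command to move; the robot and the scene stay as the last step left them, time stands still between calls to the robot, and variables do not carry over. Pictures are saved under pics/ and viewed, and the job is handed in when it is done.

```bash
mkdir -p pics; ls
python3 - <<'E'
from cell import bot
import cv2
s=bot.read_state();print(s)
for n in("scene","side","wrist"):
    p=bot.camera_params(n);print(n,p)
    cv2.imwrite(f"pics/{n}0.png",bot.camera(n))
E
```

```text
pics
{'time': 0.0, 'qpos': array([ 1.05636439,  0.43521692,  0.02498573,  1.57408765, -0.01161106,
        1.13397   , -0.07512662]), 'qd': array([-1.15733089e-03, -3.79784073e-04, -1.11410160e-03, -5.36544389e-05,
        7.21781109e-05, -1.28628503e-03,  1.06069087e-03]), 'tau': array([-5.24190527e-04, -6.70479870e+01,  1.02377795e+00, -3.16219568e+01,
        1.51231396e-02,  1.24799501e-02, -1.55229958e-05]), 'tool_pos': array([ 0.24992999, -0.57231802,  0.23053351]), 'ee_rot': array([-1.48259241,  1.56925961,  2.0707196 ]), 'force': array([ 0.63966272, -0.97852686, -0.50662523]), 'wrist_torque': array([-0.01541361, -0.01133726,  0.00396562]), 'opening': 0.08517747996830073}
scene {'vertical_fov': 56.96822162938226, 'cx': 315.2562052060914, 'cy': 232.57029234822215, 'k1': -0.015554956973052226, 'R': array([[ 0.03658401,  0.99923417, -0.01388098],
       [ 0.65882349, -0.03456048, -0.75150329],
       [-0.7514075 ,  0.01834789, -0.6595833 ]]), 't': array([ 5.68239617e-04, -2.82863806e-01,  1.48202355e+00])}
side {'vertical_fov': 48.1723914894987, 'cx': 320.4829527226388, 'cy': 241.5903934722319, 'k1': -0.02208953476878332, 'R': array([[-0.96949206, -0.245016  ,  0.00723218],
       [-0.19557233,  0.75539046, -0.62540925],
       [ 0.14777215, -0.60774371, -0.7802634 ]]), 't': array([0.50810107, 0.16522118, 1.01851574])}
wrist {'vertical_fov': 63.069725924541665, 'cx': 316.9398207631987, 'cy': 232.93529771748695, 'k1': -0.0835348974677299, 'R': array([[ 0.40136679, -0.91591616, -0.00151111],
       [-0.87355033, -0.38329644,  0.29998945],
       [-0.27534438, -0.11908577, -0.95394132]]), 't': array([-0.62516623, -0.03892675,  0.37984385])}
```

View pics/scene0.png

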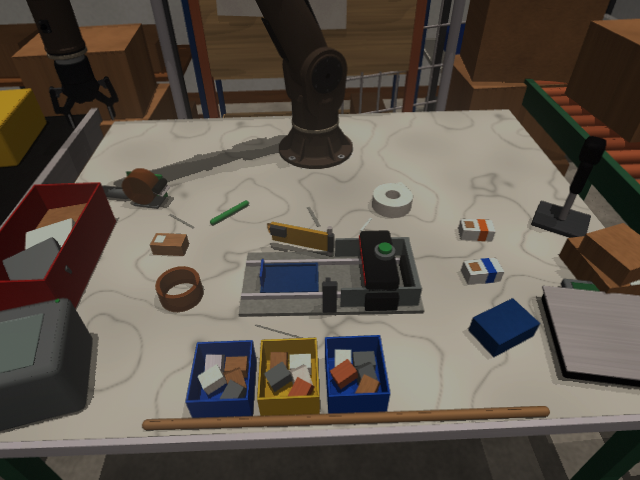

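View pics/side0.png

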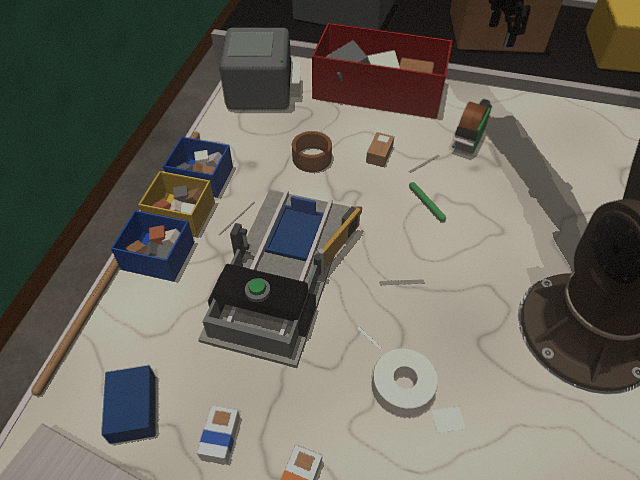

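View pics/wrist0.png

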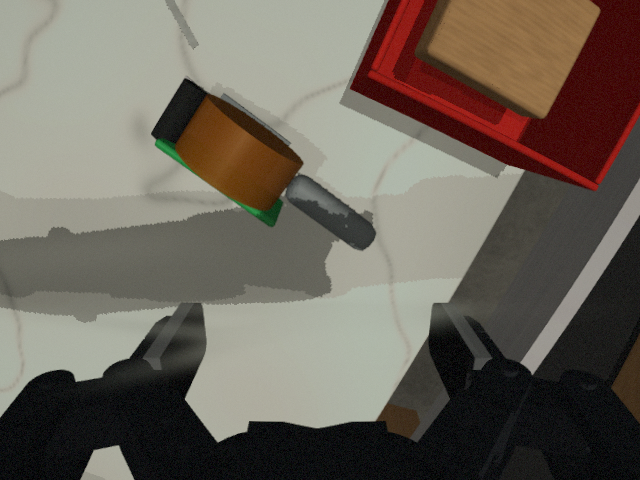

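```bash
cat > h.py <<'E'
import numpy as np,cv2
from cell import bot
def K(p):
    f=240/np.tan(np.radians(p["vertical_fov"])/2);return f
def pix2w(p,u,v,z):
    f=K(p);d=np.array([(u-p["cx"])/f,(v-p["cy"])/f]);s=d.copy()
    for _ in range(30): s=d/(1+p["k1"]*(s@s))
    R=np.array(p["R"]);t=np.array(p["t"]);c=-R.T@t;r=R.T@np.array([*s,1.])
    return c+r*(z-c[2])/r[2]
def w2pix(p,X):
    c=np.array(p["R"])@np.array(X)+p["t"];s=c[:2]/c[2];s=s*(1+p["k1"]*(s@s))
    return s*K(p)+[p["cx"],p["cy"]]
def crop(img,x,y,w,h,sc,fn): cv2.imwrite(fn,cv2.resize(img[y:y+h,x:x+w],None,fx=sc,fy=sc,interpolation=cv2.INTER_CUBIC))
E
python3 - <<'E'
from h import *
a=cv2.imread("pics/scene0.png");b=cv2.imread("pics/side0.png")
crop(a,230,200,200,130,4,"pics/c1.png")
crop(a,440,200,80,100,6,"pics/c2.png")
crop(b,190,180,180,190,3,"pics/c3.png")
crop(b,180,390,160,90,5,"pics/c4.png")
E
```

```text
(no output)
```

View pics/c1.png

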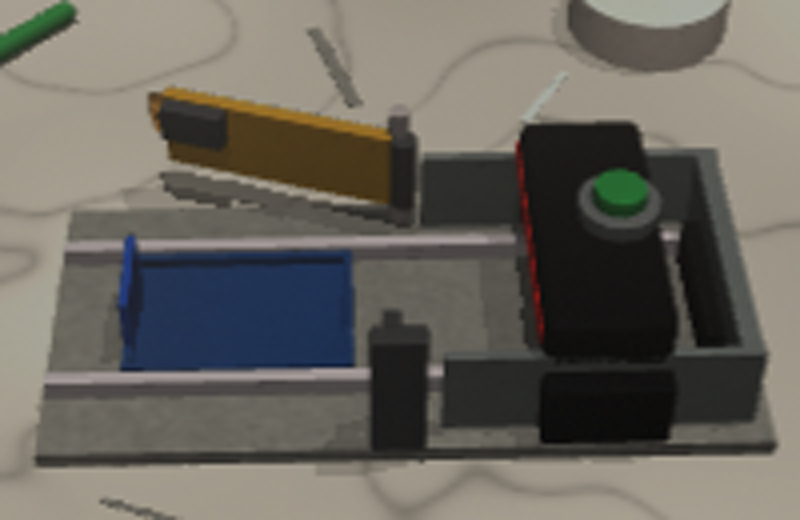

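View pics/c2.png

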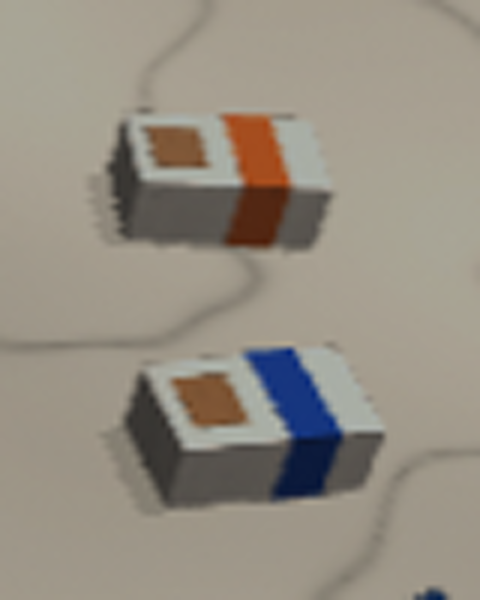

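View pics/c3.png

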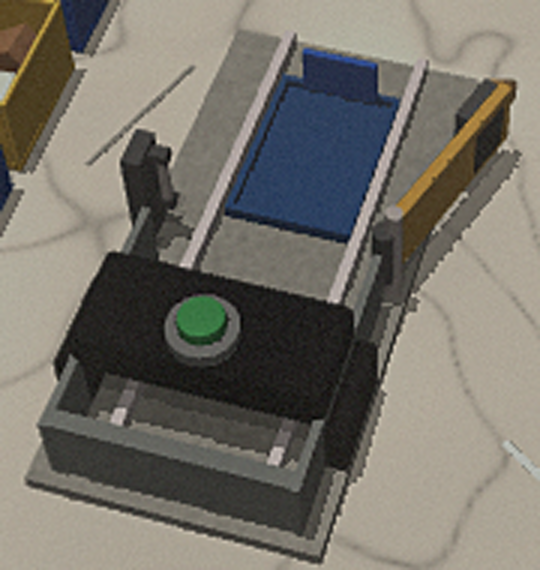

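View pics/c4.png

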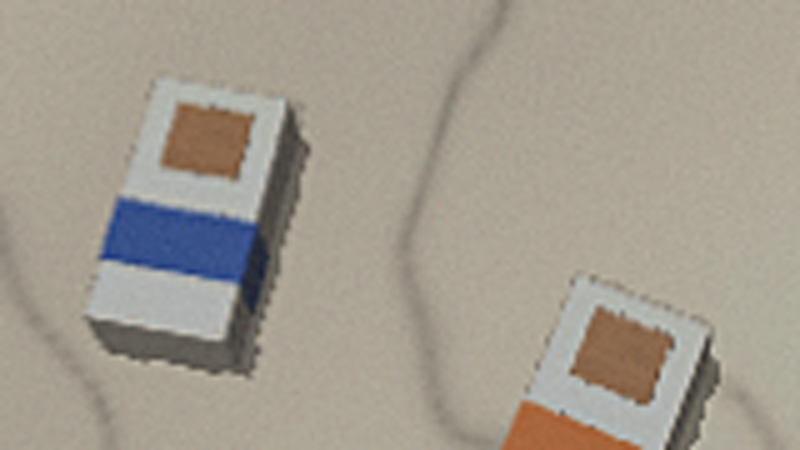

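Run:
```python
from h import *
from scipy.optimize import least_squares
S=bot.camera_params("scene");D=bot.camera_params("side")
c2=lambda q:(440+(q[0]+.5)/6-.5,200+(q[1]+.5)/6-.5)
c1=lambda q:(230+(q[0]+.5)/4-.5,200+(q[1]+.5)/4-.5)
c3=lambda q:(190+(q[0]+.5)/3-.5,180+(q[1]+.5)/3-.5)
c4=lambda q:(180+(q[0]+.5)/5-.5,390+(q[1]+.5)/5-.5)
print("orange top");[print(pix2w(S,*c2(q),.034).round(4)) for q in [(128,113),(310,118),(333,190),(145,187)]]
print(" side");[print(pix2w(D,*c4(q),.034).round(4)) for q in [(580,275),(712,325)]]
print("button",pix2w(S,*c1((622,185)),.112),pix2w(D,*c3((203,316)),.112))
def rot(a):return np.array([[np.cos(a),-np.sin(a),0],[np.sin(a),np.cos(a),0],[0,0,1]])
def fit(obs,n):
    def f(x):
        r=[]
        for P,px,m in obs: r+=list(w2pix(P,rot(x[2])@np.array(m)+[x[0],x[1],0])-px)
        return np.array(r)
    s=least_squares(f,n,loss="soft_l1");print(s.x.round(4),f(s.x).reshape(-1,2).round(1).tolist());return s.x
# station
obs=[(S,c1((38,458)),(.095,-.2,.01)),(S,c1((774,448)),(.095,.2,.01)),(S,c1((72,211)),(-.095,-.2,.01)),(S,c1((622,185)),(0,.117,.112)),
(D,c3((203,318)),(0,.117,.112)),(D,c3((238,30)),(.095,-.2,.01)),(D,c3((28,480)),(.095,.2,.01)),(D,c3((322,555)),(-.095,.2,.01))]
st=fit(obs,[.6,0,0])
# carton top corners
h=.034
obs=[(S,c2(q),m) for q,m in zip([(128,113),(310,118),(333,190),(145,187)],[(-.023,-.04,h),(-.023,.04,h),(.023,.04,h),(.023,-.04,h)])]
obs+=[(D,c4((580,275)),(.023,-.04,h)),(D,c4((712,325)),(-.023,-.04,h))]
ca=fit(obs,[.5,.4,0])
# tray: rear tab/corners in station frame
w=lambda P,q,z:(rot(-st[2])@(pix2w(P,*q,z)-[st[0],st[1],0])).round(4)
print("tray front corners",w(D,c3((347,238)),.02),w(D,c3((228,212)),.02),"scene",w(S,c1((353,252)),.02),w(S,c1((355,370)),.02),"rear",w(S,c1((120,370)),.02))
print("tab top",w(D,c3((303,50)),.054),w(D,c3((380,68)),.054),w(S,c1((127,237)),.054),w(S,c1((125,300)),.054))
print("gate top hinge/free",w(S,c1((395,133)),.08),w(S,c1((160,92)),.08),w(D,c3((400,220)),.08),w(D,c3((512,85)),.08))
```

```text
orange top
[0.4315 0.3611 0.034 ]
[0.439 0.438 0.034]
[0.4858 0.4319 0.034 ]
[0.4798 0.3544 0.034 ]
 side
[0.4747 0.3568 0.034 ]
[0.4305 0.3615 0.034 ]
button [0.60747913 0.12962705 0.112     ] [0.60584812 0.13159518 0.112     ]
[ 0.6041  0.0121 -0.021 ] [[-0.1, -0.6], [1.8, -2.1], [0.1, -0.1], [-0.3, -0.3], [0.1, -1.9], [-0.5, -0.6], [-0.7, -0.3], [-0.0, 0.4]]
[ 0.4574  0.3981 -0.1113] [[-0.2, -0.4], [0.9, -0.0], [1.2, -0.3], [0.1, -1.1], [-0.5, -0.8], [0.4, -0.3]]
tray front corners [-0.0449 -0.0237  0.02  ] [ 0.04  -0.023  0.02 ] scene [-0.044  -0.0276  0.02  ] [ 0.0479 -0.0284  0.02  ] rear [ 0.0444 -0.1587  0.02  ]
tab top [ 0.0253 -0.1524  0.054 ] [-0.0325 -0.1505  0.054 ] [-0.026 -0.157  0.054] [ 0.0234 -0.1543  0.054 ]
gate top hinge/free [-0.0817 -0.0017  0.08  ] [-0.1237 -0.142   0.08  ] [-0.0869 -0.0037  0.08  ] [-0.13   -0.1365  0.08  ]
```

```bash
cat >> h.py <<'E'
from scipy.spatial.transform import Rotation as Ro
def RT(): s=bot.read_state(); return Ro.from_euler("xyz",s["ee_rot"]).as_matrix()
def delta(ydir):
    # rotvec to make tool x down and tool y along (cos,sin) direction, nearest of both half-turns
    R=RT();out=[]
    for sg in(1,-1):
        y=sg*np.array([*ydir,0])/np.linalg.norm(ydir);x=np.array([0,0,-1.]);G=np.c_[x,y,np.cross(x,y)]
        out.append(Ro.from_matrix(G@R.T).as_rotvec().round(4))
    return out
E
python3 - <<'E'
from h import *
print(RT().round(3)); print(delta((np.cos(-.111),np.sin(-.111))), bot.read_state()["qpos"].round(3))
S=bot.camera_params("scene")
c2=lambda q:(440+(q[0]+.5)/6-.5,200+(q[1]+.5)/6-.5)
print("blue");[print(pix2w(S,*c2(q),.034).round(4)) for q in [(150,360),(330,347),(383,433),(180,448)]]
E
```

```text
[[-0.001  0.4   -0.916]
 [ 0.001 -0.916 -0.4  ]
 [-1.    -0.001  0.   ]]
[array([-7.000e-04, -1.100e-03,  1.048e+00]), array([-1.2000e-03,  8.0000e-04, -2.0936e+00])] [ 1.056  0.435  0.025  1.574 -0.012  1.134 -0.075]
blue
[0.5809 0.327  0.034 ]
[0.5774 0.399  0.034 ]
[0.6239 0.4033 0.034 ]
[0.6276 0.3247 0.034 ]
```

```bash
python3 -m crank '[0,0,0.0403,0.024,0.034,0,0, 0,0,0.0403,0.024,0.034,0,0, 0,0,0.0403,0.024,0.034,0,0, 0,0,0.0403,0.024,0.034,0,0, 0,0,0.0403,0.024,0.034,0,0, 0,0,0.0403,0.024,0.034,0,0, 0,0,0.0403,0.024,0.034,0,0, 0,0,0.0403,0.024,0.034,0,0, 0,0,0.0403,0.024,0.034,0,0, 0,0,0.0403,0.024,0.034,0,0, 0,0,0.0403,0.024,0.034,0,0, 0,0,0.0403,0.024,0.034,0,0]' 40
```

```text
time: 1.15
tool_pos: [0.5388, -0.163, 0.2313]
ee_rot: [0.097, 1.571, -2.147]
force: [0.5, -0.9, 0.4]
opening: 0.0854
```

```bash
python3 -m crank '[0,0,0.0403,-0.0058,0.040,0,0, 0,0,0.0403,-0.0058,0.040,0,0, 0,0,0.0403,-0.0058,0.040,0,0, 0,0,0.0403,-0.0058,0.040,0,0, 0,0,0.0403,-0.0058,0.040,0,0, 0,0,0.0403,-0.0058,0.040,0,0, 0,0,0.0403,-0.0058,0.040,0,0, 0,0,0.0403,-0.0058,0.040,0,0, 0,0,0.0403,-0.0058,0.040,0,0, 0,0,0.0403,-0.0058,0.040,0,0, 0,0,0.0403,-0.0058,0.040,0,0, 0,0,0.0403,-0.0058,0.040,0,0]'
python3 -m crank '[0,0,0.0403,-0.0058,0.040,-0.02,0, 0,0,0.0403,-0.0058,0.040,-0.02,0,0,0,0,0,0,0,0]'
python3 - <<'E'
from h import *
print(delta((np.cos(-.111),np.sin(-.111))),bot.read_state()["tool_pos"])
p=bot.camera_params("wrist");a=bot.camera("wrist");cv2.imwrite("pics/w1.png",a)
c=np.cos(-.111);s=np.sin(-.111);M=np.array([[c,-s],[s,c]])
for m in [(-.023,-.04),(-.023,.04),(.023,.04),(.023,-.04)]:
    q=M@m+[.4574,.3981];print(w2pix(p,[*q,.034]).round(1))
import pickle;pickle.dump(p,open("p1","wb"))
E
```

```text
time: 2.15
tool_pos: [0.4679, 0.3169, 0.2312]
ee_rot: [0.316, 1.57, -1.445]
force: [0.5, -0.6, -0.9]
opening: 0.0852
time: 2.4
tool_pos: [0.4528, 0.396, 0.1909]
ee_rot: [-1.806, 1.565, 2.806]
force: [-0.9, -0.9, 0.4]
opening: 0.0854
[array([-0.002 , -0.0056, -0.0108]), array([ 8.7000e-03, -3.1000e-03,  3.1308e+00])] [0.45275286 0.39601881 0.19092804]
[293.1 255.9]
[292.5 157.1]
[353.1 157.9]
[349.3 256.6]
```

View pics/w1.png

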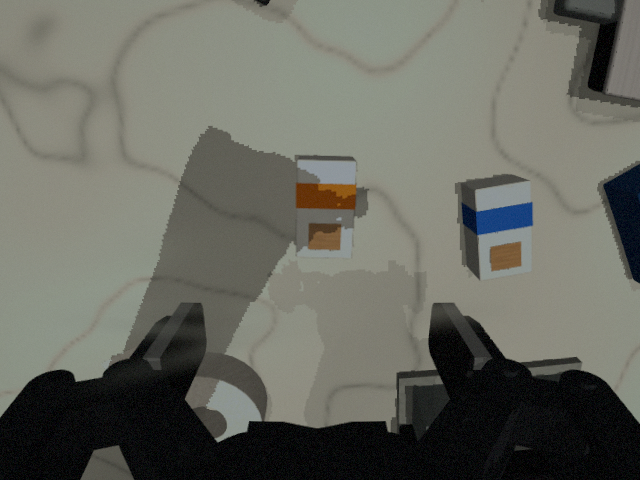

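Run:
```python
from h import *
import pickle;p=pickle.load(open("p1","rb"))
crop(cv2.imread("pics/w1.png"),270,130,110,150,4,"pics/w1c.png")
for q in[(297,257),(353,257.5),(356,161),(297,161)]:print(pix2w(p,*q,.034).round(4))
```

```text
[0.4332 0.3596 0.034 ]
[0.4788 0.3547 0.034 ]
[0.4867 0.4327 0.034 ]
[0.442  0.4371 0.034 ]
```

View pics/w1c.png

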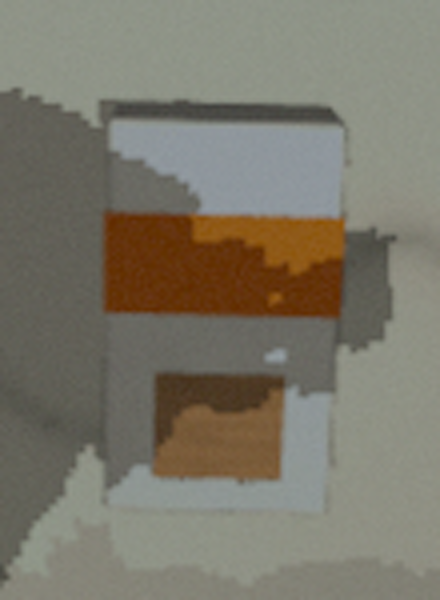

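```bash
python3 -m crank '[-0.001,-0.003,-0.005,0.003,0.0005,-0.03,0, -0.001,-0.003,-0.005,0.003,0.0005,-0.03,0, 0,0,0,0,0,-0.03,0, 0,0,0,0,0,-0.03,0, 0,0,0,0,0,-0.02,0, 0,0,0,0,0,0,0]'
python3 - <<'E'
from h import *
print(delta((np.cos(-.111),np.sin(-.111))),bot.read_state()["tool_pos"])
cv2.imwrite("pics/w2.png",bot.camera("wrist"))
E
```

```text
time: 2.95
tool_pos: [0.4626, 0.3867, 0.0503]
ee_rot: [0.297, 1.563, -1.396]
force: [-0.5, -1.5, -0.6]
opening: 0.0856
[array([0.0076, 0.0014, 0.0117]), array([ 2.2000e-03, -1.1900e-02, -3.1299e+00])] [0.46255829 0.38671909 0.05025585]
```

View pics/w2.png

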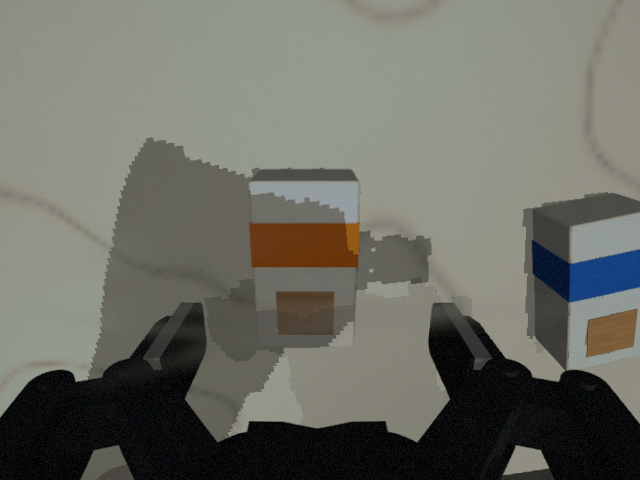

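```bash
python3 -m crank '[0.004,0.001,0.006,-0.0015,0.005,-0.02,0, 0.004,0,0.006,-0.0015,0.005,-0.016,0, 0,0,0,0,0,0,0]'
python3 - <<'E'
from h import *
print(delta((np.cos(-.111),np.sin(-.111)))[0],bot.read_state()["tool_pos"])
E
```

```text
time: 3.25
tool_pos: [0.4605, 0.4001, 0.0179]
ee_rot: [2.613, 1.564, 0.933]
force: [-1.3, -0.6, 0.3]
opening: 0.0853
[-0.0056  0.0041 -0.0019] [0.46047397 0.40005639 0.01787029]
```

```bash
python3 -m crank '[-0.003,0.002,0,-0.001,-0.002,-0.0125,0, 0,0,0,0,0,0,0, 0,0,0,0,0,0,150, 0,0,0,0,0,0,150,0,0,0,0,0,0,150,0,0,0,0,0,0,150,0,0,0,0,0,0,150,0,0,0,0,0,0,150]' 40
python3 - <<'E'
from h import *
print(delta((np.cos(-.111),np.sin(-.111)))[0],bot.read_state()["tool_pos"])
cv2.imwrite("pics/w3.png",bot.camera("wrist"))
E
```

```text
time: 3.92
tool_pos: [0.4604, 0.3985, 0.0068]
ee_rot: [2.421, 1.565, 0.741]
force: [-0.6, -1.3, 6.4]
opening: 0.0455
[-0.0039  0.0042 -0.0014] [0.46042025 0.39851011 0.0068345 ]
```

View pics/w3.png

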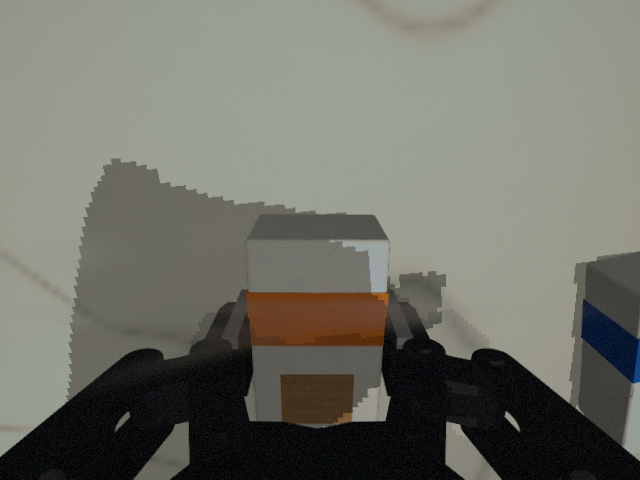

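```bash
python3 -m crank '[0,0,0,0,0,0.02,150, 0,0,0,0,0,0.03,150, 0,0,0,0,0,0.04,150,0,0,0,0,0,0.04,150,0,0,0,0,0,0.04,150]'
python3 -m crank '[0,0,0.007,0.0118,-0.0397,0,150,0,0,0.007,0.0118,-0.0397,0,150,0,0,0.007,0.0118,-0.0397,0,150,0,0,0.007,0.0118,-0.0397,0,150,0,0,0.007,0.0118,-0.0397,0,150,0,0,0.007,0.0118,-0.0397,0,150,0,0,0.007,0.0118,-0.0397,0,150,0,0,0.007,0.0118,-0.0397,0,150,0,0,0.007,0.0118,-0.0397,0,150,0,0,0.007,0.0118,-0.0397,0,150,0,0,0.007,0.0118,-0.0397,0,150,0,0,0.008,0.0118,-0.0397,0,150]'
python3 -m crank '[0,0,0,0,0,0,150]'
python3 - <<'E'
from h import *
print(delta((np.cos(-.021),np.sin(-.021)))[0],bot.read_state()["tool_pos"])
cv2.imwrite("pics/w4.png",bot.camera("wrist"))
b=bot.camera("side");crop(b,150,100,300,260,2.3,"pics/s4.png")
print(bot.read_state()["tool_pos"],bot.read_state()["force"])
E
```

```text
time: 4.38
tool_pos: [0.4593, 0.3978, 0.1777]
ee_rot: [2.541, 1.567, 0.861]
force: [0.9, 0.3, -0.8]
opening: 0.0452
time: 5.38
tool_pos: [0.6015, -0.0804, 0.1762]
ee_rot: [2.39, 1.566, 0.795]
force: [0.8, -0.2, 0.2]
opening: 0.0452
time: 5.47
tool_pos: [0.6025, -0.0899, 0.1753]
ee_rot: [0.917, 1.567, -0.69]
force: [-1.1, -2.2, -1.1]
opening: 0.0453
[0.0024 0.0029 0.0147] [ 0.60254965 -0.08991185  0.1752783 ]
[ 0.60135076 -0.08096413  0.175508  ] [ 0.3546172   0.92424802 -1.03348723]
```

View pics/w4.png

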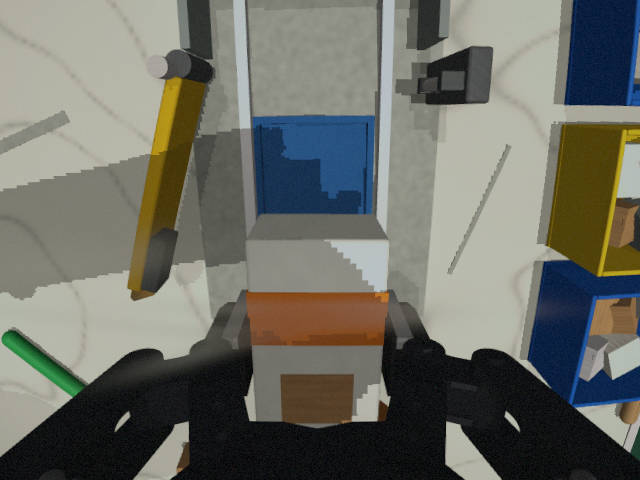

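View pics/s4.png

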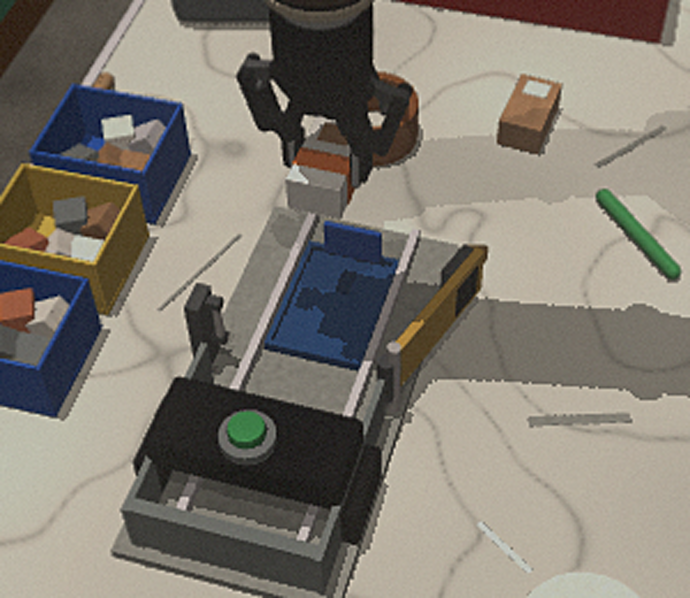

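Run:
```python
from h import *
p=bot.camera_params("wrist");S=bot.camera_params("scene")
print(bot.read_state()["tool_pos"],delta((np.cos(-.021),np.sin(-.021)))[0])
for q in[(254,118),(375,116),(315,117)]:print(pix2w(p,*q,.02).round(4))
print("rails",pix2w(p,248,20,.022),pix2w(p,388,20,.022))
```

```text
[ 0.60135076 -0.08096413  0.175508  ] [-0.0028  0.0022  0.008 ]
[ 0.5586 -0.0078  0.02  ]
[ 0.6478 -0.0089  0.02  ]
[ 0.6036 -0.0085  0.02  ]
rails [0.55892027 0.05908036 0.022     ] [0.65627858 0.05644545 0.022     ]
```

```bash
python3 -m crank '[-0.001,0.001,0.004,0.001,0.002,-0.03,150,-0.001,0.001,0.004,0,0.002,-0.035,150,0,0,0,0,0,-0.035,150,0,0,0,0,0,-0.02,150,0,0,0,0,0,0,150,0,0,0,0,0,0,150]'
python3 - <<'E'
from h import *
print(delta((np.cos(-.021),np.sin(-.021)))[0],bot.read_state()["tool_pos"],bot.read_state()["force"])
cv2.imwrite("pics/w5.png",bot.camera("wrist"))
b=bot.camera("scene");crop(b,230,170,200,150,4,"pics/s5.png")
E
```

```text
time: 6.07
tool_pos: [0.6017, -0.0727, 0.0556]
ee_rot: [-2.601, 1.568, 2.097]
force: [0.7, 0.2, 0.8]
opening: 0.0452
[-0.0022 -0.0012 -0.0066] [ 0.60170881 -0.07265271  0.05562202] [0.74323787 0.22635812 0.75889229]
```

View pics/s5.png

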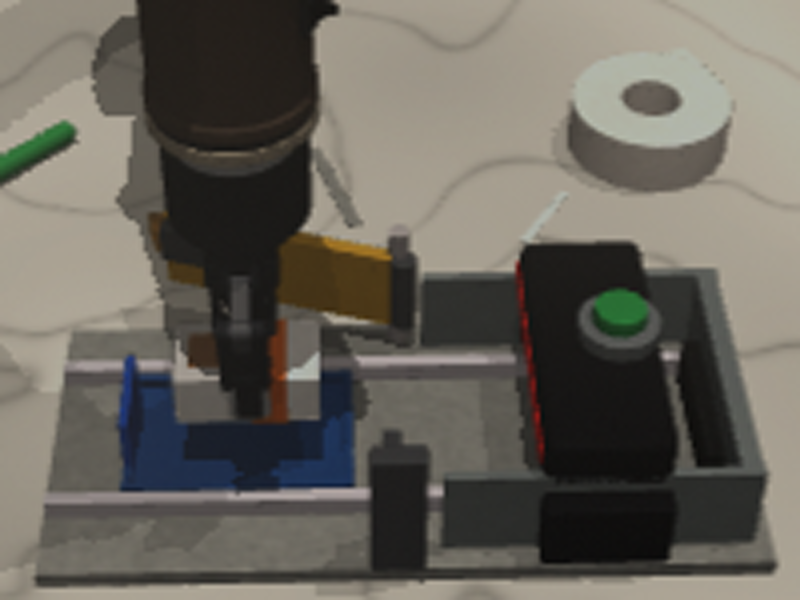

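View pics/w5.png

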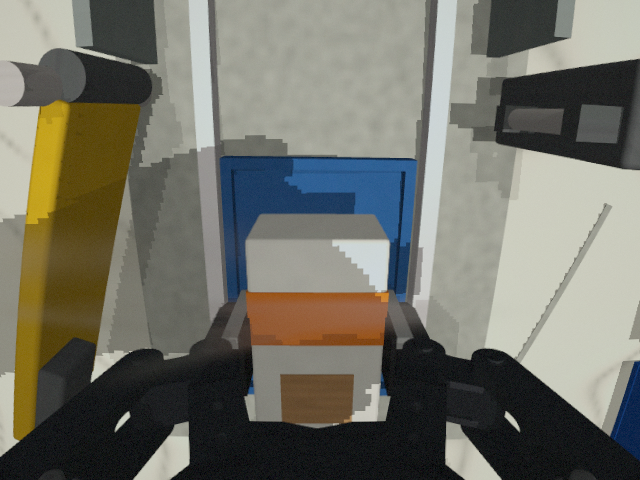

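Run:
```python
from h import *
p=bot.camera_params("wrist")
print(bot.read_state()["tool_pos"],delta((np.cos(-.021),np.sin(-.021)))[0])
for q in[(221,157),(416,158)]:print(pix2w(p,*q,.02).round(4))
```

```text
[ 0.60360519 -0.07317459  0.05772687] [-0.0016  0.0032 -0.0058]
[ 0.5619 -0.0164  0.02  ]
[ 0.6514 -0.0181  0.02  ]
```

```bash
python3 -m crank '[0,0,-0.003,0.0005,-0.003,-0.014,150,0,0,-0.003,0.0005,-0.003,-0.012,150,0,0,0,0,0,-0.005,150,0,0,0,0,0,0,150,0,0,0,0,0,0,150]'
python3 - <<'E'
from h import *
print(delta((np.cos(-.021),np.sin(-.021)))[0],bot.read_state()["tool_pos"],bot.read_state()["force"])
E
```

```text
time: 6.58
tool_pos: [0.6031, -0.0803, 0.0246]
ee_rot: [-3.069, 1.569, 1.621]
force: [0.2, 1.4, -0.4]
opening: 0.0451
[-0.0014 -0.0001  0.0014] [ 0.60313451 -0.08027916  0.02455764] [ 0.17909384  1.3908371  -0.36485786]
```

```bash
python3 -m crank '[0,0,0,0,0,-0.003,150,0,0,0,0,0,0,150]'
```

```text
time: 6.75
tool_pos: [0.6035, -0.0801, 0.0218]
ee_rot: [2.59, 1.569, 0.997]
force: [-0.6, -0.3, -0.8]
opening: 0.0458
```

```bash
python3 -m crank '[0,0,0,0,0,-0.001,130,0,0,0,0,0,0,100,0,0,0,0,0,0,80,0,0,0,0,0,0,70,0,0,0,0,0,0,70,0,0,0,0,0,0,70]'
python3 -m crank '[0,0,0,0,0,0.015,70,0,0,0,0,0,0.03,70,0,0,0,0,0,0.04,70,0,0,0,0,0,0.04,70,0,0,0,0,0,0,150]'
python3 - <<'E'
from h import *
cv2.imwrite("pics/w6.png",bot.camera("wrist"))
b=bot.camera("scene");crop(b,230,200,200,130,4,"pics/s6.png")
p=bot.camera_params("wrist");import pickle;pickle.dump(p,open("p6","wb"))
E
```

```text
time: 7.25
tool_pos: [0.6035, -0.0803, 0.021]
ee_rot: [2.508, 1.569, 0.915]
force: [0.1, -0.1, -0.4]
opening: 0.0624
time: 7.67
tool_pos: [0.6077, -0.0797, 0.1539]
ee_rot: [1.657, 1.559, 0.064]
force: [1.4, -0.4, 0.4]
opening: 0.0516
```

View pics/w6.png

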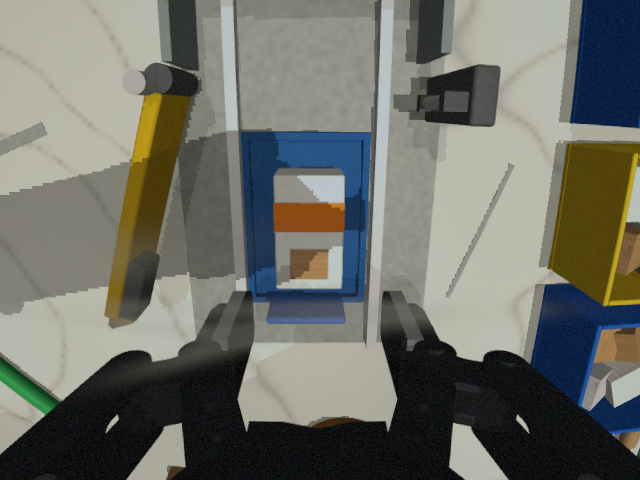

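View pics/s6.png

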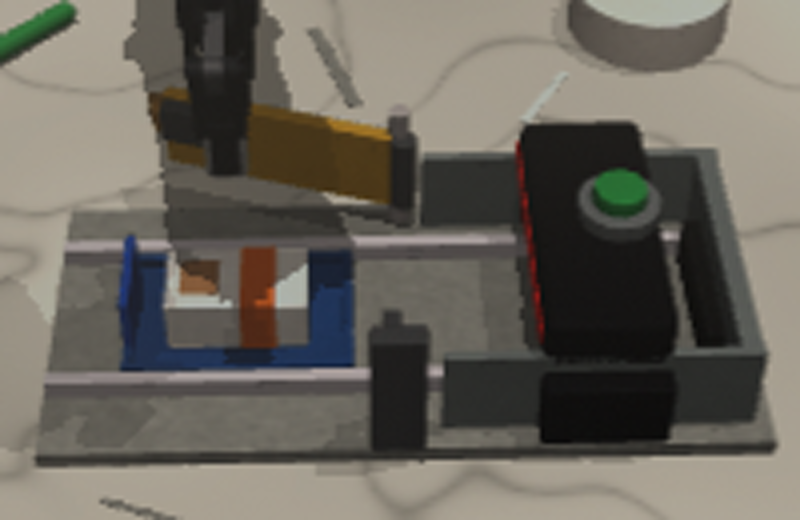

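Run:
```python
from h import *
import pickle
S=bot.camera_params("scene");p=pickle.load(open("p6","rb"))
for q in[(155,285),(203,290),(179,268)]:print("tape",pix2w(S,*q,.048).round(4))
print("tab top rear", pix2w(p,267,322,.054),pix2w(p,345,321,.054))
for q in[(273,289),(344,289),(345,176),(275,176)]:print(pix2w(p,*q,.048).round(4))
print("front",pix2w(p,242,133,.02),pix2w(p,370,132,.02))
print(bot.read_state()["tool_pos"],delta((np.cos(-.021),np.sin(-.021)))[0])
```

```text
tape [ 0.6383 -0.3736  0.048 ]
tape [ 0.6578 -0.2659  0.048 ]
tape [ 0.5887 -0.3308  0.048 ]
tab top rear [ 0.5708216  -0.14156727  0.054     ] [ 0.62433135 -0.14199751  0.054     ]
[ 0.5756 -0.1196  0.048 ]
[ 0.624  -0.1207  0.048 ]
[ 0.6247 -0.0434  0.048 ]
[ 0.5811 -0.0424  0.048 ]
front [ 0.55722769 -0.01704048  0.02      ] [ 0.64372164 -0.0183393   0.02      ]
[ 0.60462689 -0.0802931   0.14796786] [-0.0007  0.0047  0.0015]
```

```bash
python3 -m crank '[0,0.002,0,-0.001,-0.038,0,255,0,0.002,0,-0.001,-0.038,0,255,0,0,0,-0.001,-0.038,0,255,0,0,0,0,0,-0.03,255,0,0,0,0,0,-0.04,255,0,0,0,0,0,-0.03,255,0,0,0,0,0,0,255,0,0,0,0,0,0,255]'
python3 - <<'E'
from h import *
print(delta((np.cos(-.021),np.sin(-.021)))[0],bot.read_state()["tool_pos"],bot.read_state()["force"])
b=bot.camera("side");crop(b,220,130,200,150,4,"pics/s7.png")
print(bot.read_state()["tool_pos"])
E
```

```text
time: 8.43
tool_pos: [0.5984, -0.1937, 0.0437]
ee_rot: [-1.87, 1.562, 2.82]
force: [1.2, 0.5, 0.4]
opening: -0.0
[-0.0028 -0.0086  0.0009] [ 0.59840431 -0.19368971  0.04370755] [1.22045374 0.46242222 0.39726925]
[ 0.60023542 -0.19377275  0.04581075]
```

View pics/s7.png

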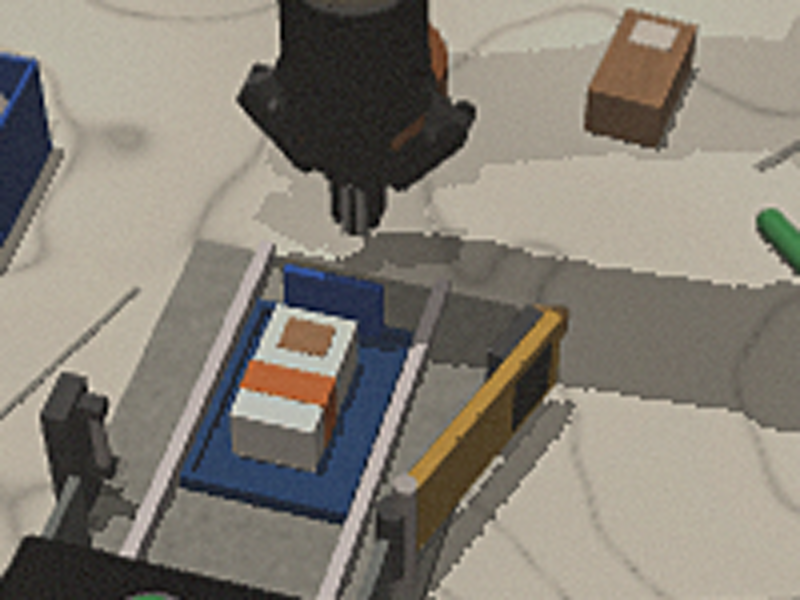

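```bash
python3 -m crank '[0,-0.004,0,0.001,0.01,-0.008,255,0,-0.004,0,0,0.012,0,255,0,0,0,0,0.006,0,255,0,0,0,0,0.005,0,255,0,0,0,0,0.006,0,255,0,0,0,0,0.007,0,255,0,0,0,0,0.008,0,255,0,0,0,0,0.01,0,255,0,0,0,0.0003,0.012,0,255,0,0,0,0.0003,0.012,0,255,0,0,0,0.0003,0.012,0,255,0,0,0,0.0003,0.012,0,255]'
python3 -m crank '[0,0,0,0.0003,0.012,0,255,0,0,0,0.0003,0.012,0,255,0,0,0,0.0003,0.012,0,255,0,0,0,0.0003,0.012,0,255,0,0,0,0.0003,0.012,0,255,0,0,0,0.0003,0.012,0,255,0,0,0,0.0003,0.012,0,255,0,0,0,0.0002,0.010,0,255,0,0,0,0,0.008,0,255,0,0,0,0,0.006,0,255,0,0,0,0,0.004,0,255,0,0,0,0,0,0,255]'
python3 - <<'E'
from h import *
print(delta((np.cos(-.021),np.sin(-.021)))[0],bot.read_state()["tool_pos"],bot.read_state()["force"])
b=bot.camera("side");crop(b,180,180,200,190,3,"pics/s8.png")
b=bot.camera("scene");crop(b,230,200,200,130,4,"pics/s8b.png")
E
```

```text
time: 9.48
tool_pos: [0.6034, -0.0837, 0.0389]
ee_rot: [1.393, 1.564, -0.202]
force: [-0.2, -6.0, 3.9]
opening: -0.0
time: 10.48
tool_pos: [0.6054, 0.0304, 0.0383]
ee_rot: [1.8, 1.565, 0.207]
force: [1.0, -1.0, 0.9]
opening: 0.0004
[-0.0012  0.0058  0.0008] [0.60538067 0.03037876 0.03830158] [ 0.99628965 -0.97481809  0.89752417]
```

View pics/s8.png

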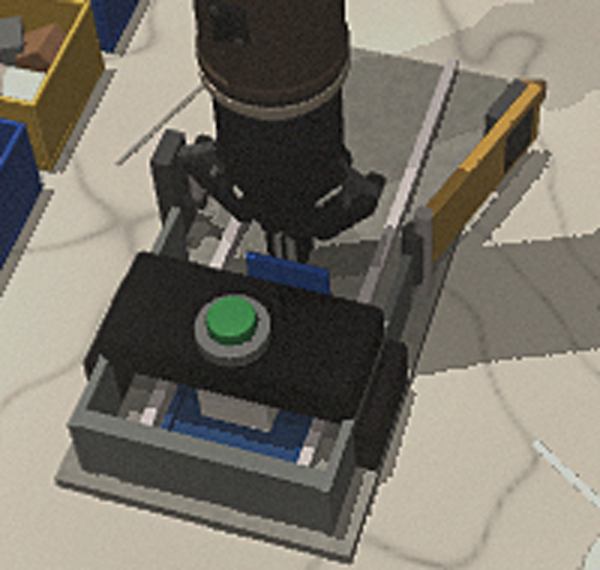

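View pics/s8b.png

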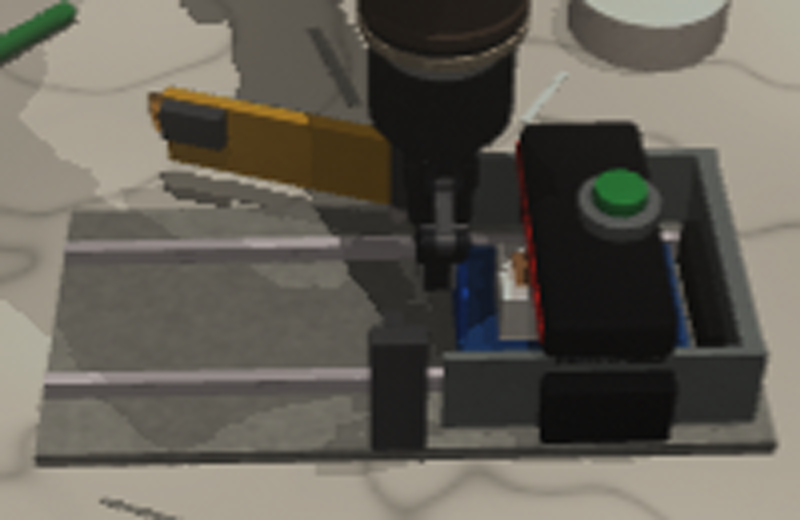

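```bash
python3 -m crank '[0,0,0,0,0.003,0,255,0,0,0,0,0.003,0,255,0,0,0,0,0.002,0,255,0,0,0,0,0,0,255]'; python3 -m crank '[0,0,0,0,0.002,0,255,0,0,0,0,0,0,255]'
```

```text
time: 10.92
tool_pos: [0.6048, 0.0361, 0.0378]
ee_rot: [1.413, 1.567, -0.181]
force: [-0.9, -7.4, 2.3]
opening: 0.0001
time: 11.08
tool_pos: [0.6048, 0.0362, 0.0378]
ee_rot: [0.957, 1.566, -0.638]
force: [0.4, -11.3, 7.3]
opening: 0.0001
```

```bash
python3 -m crank '[0,0,0,0,0.002,0,255,0,0,0,0,0,0,255]';  python3 -m crank '[0,0,0,0,0.002,0,255,0,0,0,0,0,0,255]'
```

```text
time: 11.25
tool_pos: [0.6048, 0.0362, 0.0378]
ee_rot: [0.634, 1.565, -0.963]
force: [-0.5, -16.9, 6.7]
opening: -0.0002
time: 11.42
tool_pos: [0.6048, 0.0363, 0.0378]
ee_rot: [0.431, 1.563, -1.167]
force: [-1.6, -21.5, 8.7]
opening: 0.0003
```

```bash
python3 -m crank '[0,0,0,0,-0.02,0,255,0,0,0,0,-0.03,0,255,0,0,0,0,0,0.03,255,0,0,0,0,0,0.04,255,0,0,0,-0.03,-0.01,0.03,255,0,0,0,-0.04,-0.01,0,255,0,0,0,-0.04,-0.01,0,255,0,0,0,-0.04,-0.01,0,255,0,0,0,-0.015,-0.01,0,255,0,0,0,0,0,0,255]'
python3 - <<'E'
from h import *
print(delta((np.cos(-.021),np.sin(-.021)))[0],bot.read_state()["tool_pos"],bot.read_state()["qpos"].round(2))
cv2.imwrite("pics/w9.png",bot.camera("wrist"))
b=bot.camera("side");crop(b,180,180,200,190,3,"pics/s9.png")
print(bot.read_state()["tool_pos"])
import pickle;pickle.dump(bot.camera_params("wrist"),open("p9","wb"))
E
```

```text
time: 12.25
tool_pos: [0.4363, -0.0572, 0.136]
ee_rot: [1.427, 1.57, -0.167]
force: [-0.4, -1.3, -0.6]
opening: 0.0001
[0.0001 0.0008 0.0026] [ 0.4363396  -0.05721253  0.13603141] [ 0.44  0.31 -0.52  2.09  0.21  0.79 -0.23]
[ 0.44112846 -0.05554634  0.13677258]
```

View pics/w9.png

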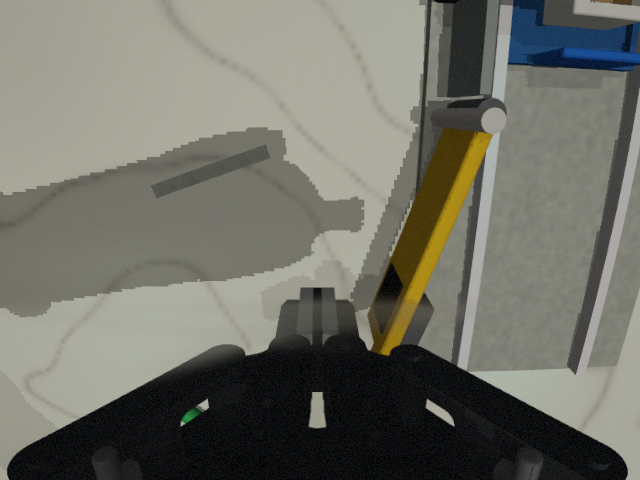

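View pics/s9.png

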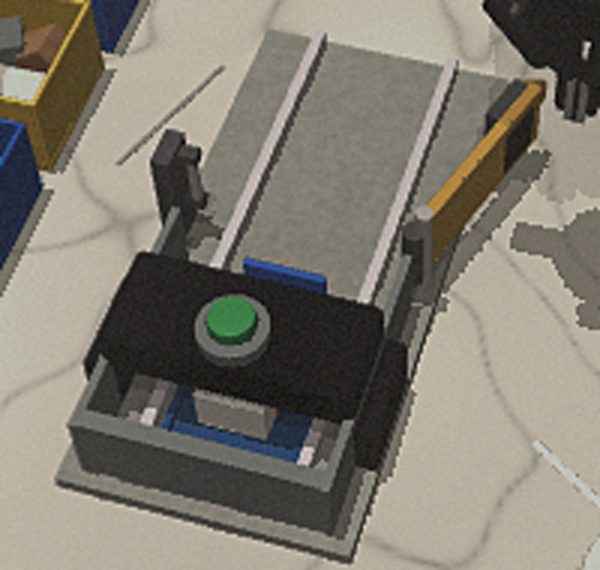

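Run:
```python
from h import *
import pickle
p=pickle.load(open("p9","rb"))
for q in[(492,135),(398,355),(470,133),(380,348),(386,262),(370,315)]:print(q,pix2w(p,*q,.08).round(4))
h0=np.array([.524,.0137]);a=-.021;M=np.array([[np.cos(a),-np.sin(a)],[np.sin(a),np.cos(a)]])
P=[]
for th in np.linspace(1.87,-.03,25):
    r=.118-.018*(1.87-th)/1.9
    u=np.array([np.cos(th),-np.sin(th)]);n=np.array([-np.sin(th),-np.cos(th)])
    d=.009+.014*abs(np.sin(th))+.011*abs(np.cos(th))
    P.append(h0+M@(r*u+d*n));print(round(th,2),P[-1].round(4),(P[-1]-P[-2]).round(4) if len(P)>1 else "")
```

```text
(492, 135) [0.5329 0.0082 0.08  ]
(398, 355) [ 0.4901 -0.1197  0.08  ]
(470, 133) [0.5214 0.0092 0.08  ]
(380, 348) [ 0.479  -0.1144  0.08  ]
(386, 262) [ 0.4806 -0.0594  0.08  ]
(370, 315) [ 0.4725 -0.092   0.08  ]
1.87 [ 0.4625 -0.0902] 
1.79 [ 0.4717 -0.0942] [ 0.0091 -0.0039]
1.71 [ 0.4811 -0.0973] [ 0.0095 -0.0032]
1.63 [ 0.4909 -0.0997] [ 0.0097 -0.0024]
1.55 [ 0.5004 -0.1012] [ 0.0095 -0.0015]
1.47 [ 0.5087 -0.102 ] [ 0.0083 -0.0008]
1.4 [ 0.5171 -0.1023] [ 0.0084 -0.0002]
1.32 [ 0.5255 -0.1018] [0.0084 0.0004]
1.24 [ 0.5339 -0.1008] [0.0084 0.001 ]
1.16 [ 0.5423 -0.0991] [0.0084 0.0017]
1.08 [ 0.5505 -0.0968] [0.0083 0.0023]
1.0 [ 0.5586 -0.0938] [0.0081 0.003 ]
0.92 [ 0.5665 -0.0902] [0.0079 0.0036]
0.84 [ 0.5742 -0.0859] [0.0076 0.0043]
0.76 [ 0.5814 -0.081 ] [0.0073 0.0049]
0.68 [ 0.5883 -0.0755] [0.0069 0.0055]
0.6 [ 0.5948 -0.0694] [0.0065 0.0061]
0.52 [ 0.6008 -0.0627] [0.006  0.0067]
0.44 [ 0.6061 -0.0555] [0.0054 0.0072]
0.37 [ 0.6109 -0.0479] [0.0048 0.0076]
0.29 [ 0.615  -0.0399] [0.0041 0.008 ]
0.21 [ 0.6185 -0.0315] [0.0034 0.0084]
0.13 [ 0.6211 -0.0229] [0.0027 0.0087]
0.05 [ 0.6231 -0.014 ] [0.0019 0.0089]
-0.03 [ 0.6242 -0.0058] [0.0011 0.0082]
```

```bash
python3 -m crank '[0,0,0,0.001,-0.017,0,255,0,0,0,0.001,-0.017,0,255,0,0,0,0,0,-0.037,255,0,0,0,0,0,-0.037,255,0,0,0,0,0,0,255,0,0,0,0,0,0,255]'
python3 - <<'E'
from h import *
print(delta((np.cos(-.021),np.sin(-.021)))[0],bot.read_state()["tool_pos"])
cv2.imwrite("pics/w10.png",bot.camera("wrist"))
E
```

```text
time: 12.85
tool_pos: [0.4429, -0.0884, 0.0616]
ee_rot: [2.859, 1.568, 1.267]
force: [0.2, 0.0, 0.3]
opening: 0.0001
[-0.0031  0.001  -0.0005] [ 0.44287925 -0.08844502  0.061589  ]
```

View pics/w10.png

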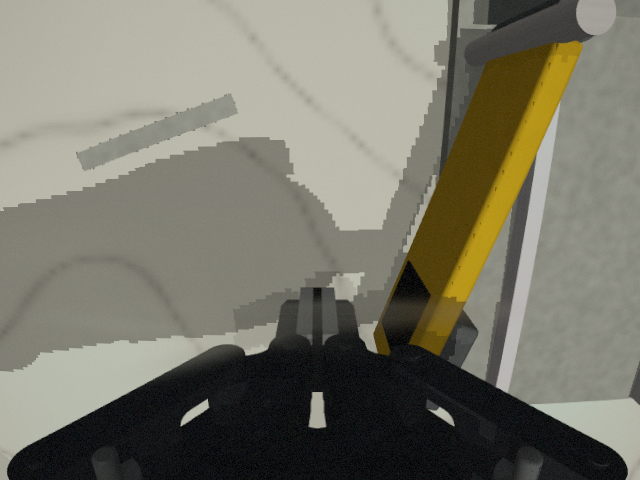

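```bash
python3 -m crank '[0,0,0,0.01,-0.001,0,255,0,0,0,0.01,-0.001,0,255,0,0,0,0.009,-0.004,0,255,0,0,0,0.0095,-0.003,0,255,0,0,0,0.0095,-0.0025,0,255,0,0,0,0.0095,-0.0015,0,255,0,0,0,0.0085,-0.001,0,255,0,0,0,0.0085,0,0,255,0,0,0,0.0085,0,0,255,0,0,0,0.0085,0.001,0,255,0,0,0,0.0085,0.0015,0,255,0,0,0,0,0,0,255]'
python3 - <<'E'
from h import *
print(delta((np.cos(-.021),np.sin(-.021)))[0],bot.read_state()["tool_pos"])
cv2.imwrite("pics/w11.png",bot.camera("wrist"))
E
```

```text
time: 13.9
tool_pos: [0.5453, -0.1005, 0.0627]
ee_rot: [1.882, 1.564, 0.29]
force: [0.2, 1.4, 0.6]
opening: -0.0003
[-0.0019  0.0064  0.0005] [ 0.54534246 -0.10049341  0.06265989]
```

View pics/w11.png

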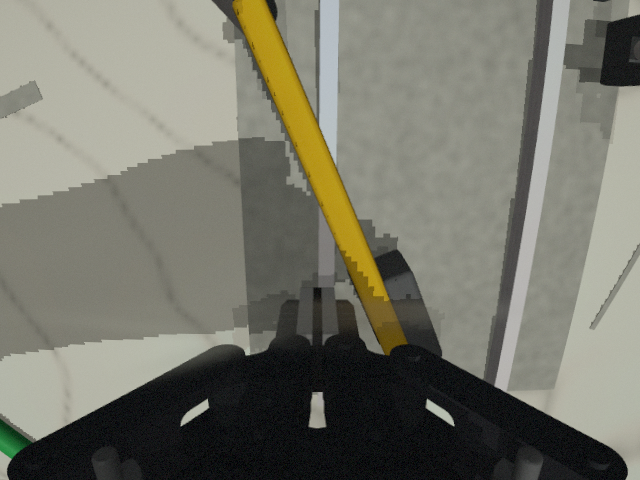

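```bash
python3 -m crank '[0,0,0,0.008,0.0025,0,255,0,0,0,0.008,0.003,0,255,0,0,0,0.008,0.0035,0,255,0,0,0,0.0075,0.004,0,255,0,0,0,0.0075,0.005,0,255,0,0,0,0.007,0.0055,0,255,0,0,0,0.006,0.006,0,255,0,0,0,0.006,0.0065,0,255,0,0,0,0.005,0.007,0,255,0,0,0,0.005,0.0075,0,255,0,0,0,0.004,0.008,0,255,0,0,0,0,0,0,255]'
python3 - <<'E'
from h import *
print(delta((np.cos(-.021),np.sin(-.021)))[0],bot.read_state()["tool_pos"])
cv2.imwrite("pics/w12.png",bot.camera("wrist"))
E
```

```text
time: 14.95
tool_pos: [0.6163, -0.0399, 0.0628]
ee_rot: [2.045, 1.564, 0.455]
force: [0.4, 0.1, 0.4]
opening: 0.0003
[-0.0029  0.0058 -0.0012] [ 0.61626319 -0.03989526  0.06276794]
```

View pics/w12.png

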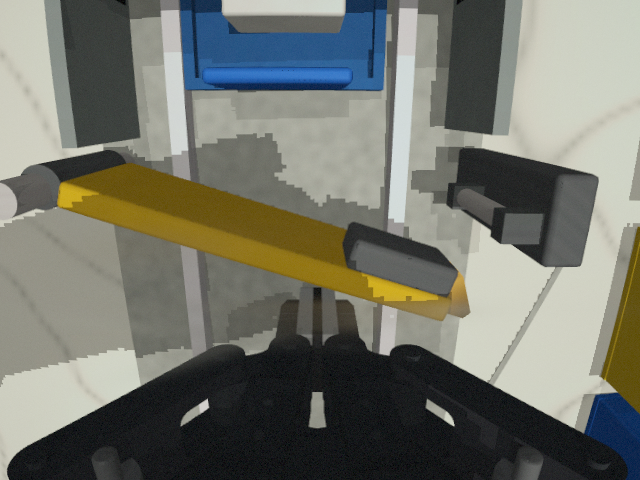

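```bash
python3 -m crank '[0,0,0,0.002,0.008,0,255,0,0,0,0.001,0.008,0,255,0,0,0,0.001,0.006,0,255,0,0,0,0,0.006,0,255,0,0,0,0,0.004,0,255,0,0,0,0,0,0,255]'; python3 -m crank '[0,0,0,0,0.002,0,255,0,0,0,0,0,0,255]'
```

```text
time: 15.5
tool_pos: [0.6199, -0.0146, 0.0627]
ee_rot: [0.997, 1.564, -0.599]
force: [1.7, -9.7, 1.0]
opening: -0.0003
time: 15.67
tool_pos: [0.6199, -0.0142, 0.0627]
ee_rot: [0.855, 1.563, -0.743]
force: [2.0, -14.4, 0.6]
opening: -0.0003
```

Run:
```python
from h import *
cv2.imwrite("pics/w13.png",bot.camera("wrist"))
b=bot.camera("scene");crop(b,230,200,200,130,4,"pics/s13.png")
```

```text
(no output)
```

View pics/w13.png

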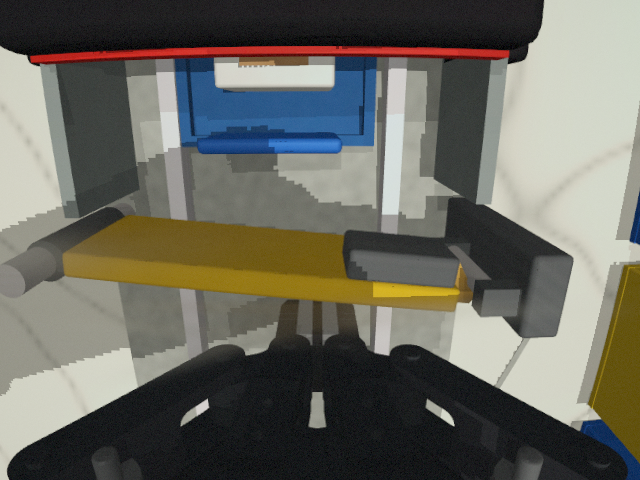

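View pics/s13.png

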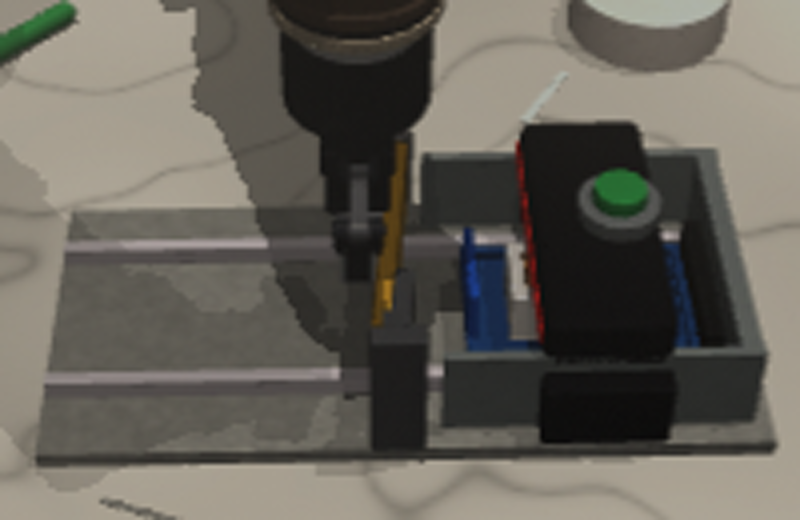

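```bash
python3 - <<'E'
from h import *
s=bot.read_state();print(s["force"],s["wrist_torque"],s["tool_pos"],s["time"])
a=cv2.imread("pics/w13.png");crop(a,330,190,270,170,3,"pics/w13c.png")
E
python3 -m crank '[0,0,0,0,0.002,0,255,0,0,0,0,0,0,255]'
```

```text
[  1.64017116 -14.30290736   1.63182986] [-3.00334241 -0.50268241 -0.13308021] [ 0.61993881 -0.01419442  0.06273309] 15.7667
time: 15.93
tool_pos: [0.6201, -0.0135, 0.0628]
ee_rot: [0.757, 1.562, -0.841]
force: [2.0, -16.6, 1.6]
opening: -0.0
```

View pics/w13c.png

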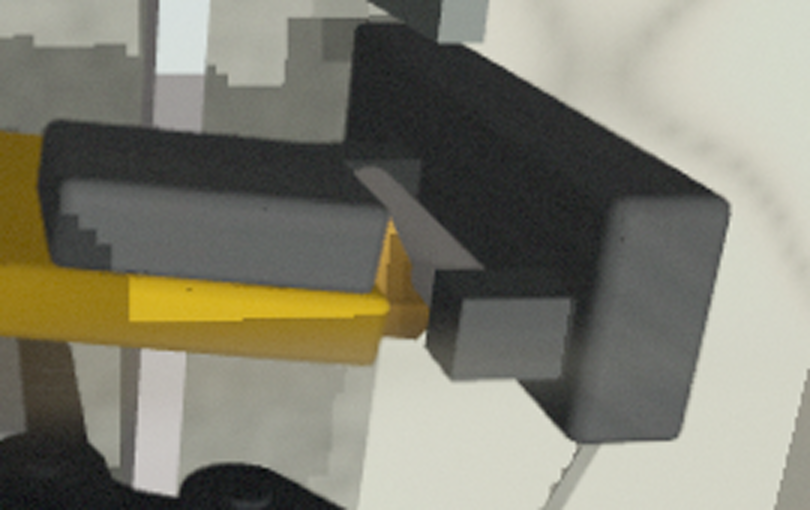

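```bash
python3 -m crank '[0,0,0,0,0.002,0,255,0,0,0,0,0,0,255,0,0,0,0,0,0,255]';python3 -m crank '[0,0,0,0,0.002,0,255,0,0,0,0,0,0,255,0,0,0,0,0,0,255]'
```

```text
time: 16.18
tool_pos: [0.6201, -0.0132, 0.0627]
ee_rot: [0.634, 1.561, -0.966]
force: [2.9, -21.3, 0.9]
opening: 0.0
time: 16.43
tool_pos: [0.6201, -0.013, 0.0628]
ee_rot: [0.528, 1.56, -1.073]
force: [1.6, -23.8, 3.3]
opening: 0.0002
```

Run:
```python
from h import *
p=bot.camera_params("wrist");S=bot.camera_params("scene")
a=bot.camera("wrist");cv2.imwrite("pics/w14.png",a);b=bot.camera("scene");
c=-np.array(p["R"]).T@np.array(p["t"]);print("cam",c)
h0=np.array([.524,.0137]);al=-.021;M=np.array([[np.cos(al),-np.sin(al)],[np.sin(al),np.cos(al)]])
for th in(0,.03,.06,.1,.13):
    u=np.array([np.cos(th),-np.sin(th)]);n=np.array([-np.sin(th),-np.cos(th)])
    L=[]
    for r in(.004,.148):
        for d in(.005,-.005):
            X=[*(h0+M@(r*u+d*n)),.08];L+=[w2pix(p,X).round(0).astype(int).tolist(),((w2pix(S,X)-[230,200])*4).round(0).astype(int).tolist()]
    print(th,L)
# strike top, post top
for X in[(.0755,-.013,.09),(.0755,-.005,.09),(.083,-.021,.096),(.097,-.021,.096),(.083,.009,.096),(.097,.009,.096),(-.08,0,.09)]:
    w=[*(np.array([.604,.012])+M@X[:2]),X[2]];print(X,w2pix(p,w).round(0),((w2pix(S,w)-[230,200])*4).round(0))
crop(a,330,190,270,170,3,"pics/w14c.png")
crop(b,300,210,60,80,8,"pics/s14.png")
```

```text
cam [0.62291126 0.06460097 0.20447179]
0 [[58, 281], [388, 138], [52, 256], [405, 138], [458, 279], [398, 321], [462, 252], [417, 320]]
0.03 [[57, 282], [388, 138], [52, 256], [405, 138], [456, 290], [389, 320], [460, 264], [408, 320]]
0.06 [[57, 282], [388, 138], [53, 256], [405, 138], [454, 301], [381, 320], [459, 276], [400, 321]]
0.1 [[57, 282], [387, 137], [53, 257], [404, 138], [451, 316], [369, 319], [456, 291], [389, 320]]
0.13 [[56, 282], [387, 137], [54, 257], [404, 138], [448, 326], [361, 319], [454, 302], [380, 320]]
(0.0755, -0.013, 0.09) [487. 313.] [383. 319.]
(0.0755, -0.005, 0.09) [491. 291.] [398. 318.]
(0.083, -0.021, 0.096) [513. 342.] [368. 322.]
(0.097, -0.021, 0.096) [553. 340.] [368. 342.]
(0.083, 0.009, 0.096) [529. 258.] [426. 320.]
(0.097, 0.009, 0.096) [571. 257.] [428. 341.]
(-0.08, 0, 0.09) [ 26. 280.] [396. 120.]
```

View pics/w14.png

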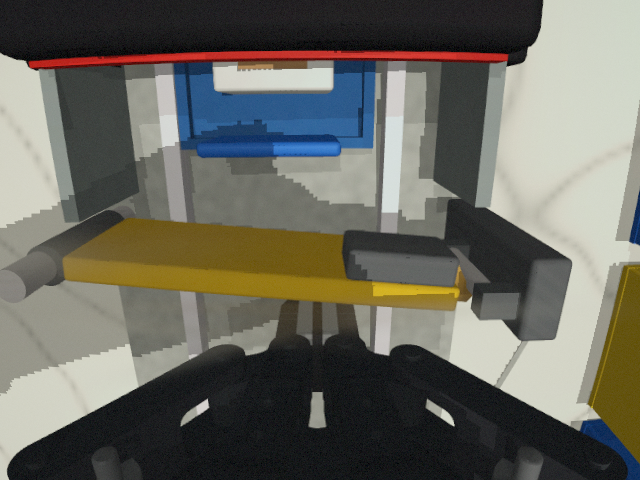

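View pics/s14.png

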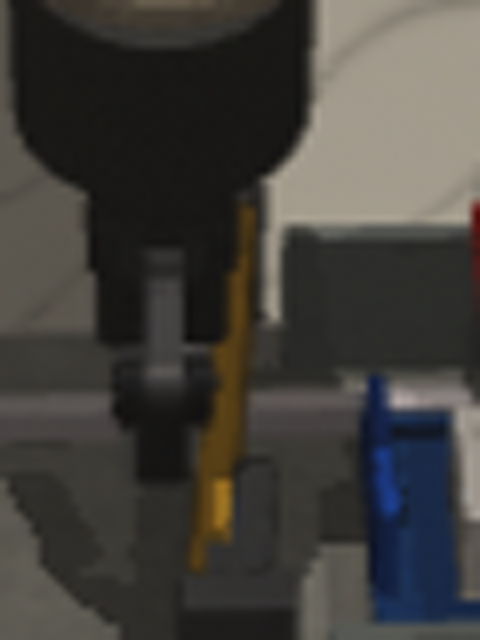

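View pics/w14c.png

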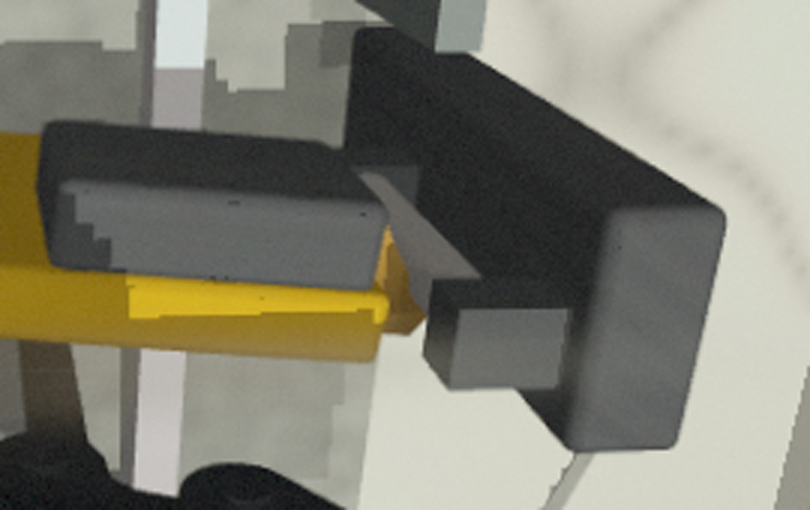

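Run:
```python
from h import *
s=bot.read_state();f=s["force"];t=s["wrist_torque"];print(f,t,s["tool_pos"],s["time"], s["tau"].round(2))
R=RT();print((R.T@f).round(2),(R.T@t).round(3))
print(delta((np.cos(-.021),np.sin(-.021)))[0])
```

```text
[  2.54889868 -24.73307927   3.05187848] [-5.29702812 -0.54230566 -0.13787763] [ 0.62010469 -0.01299046  0.06274404] 16.5333 [-15.81 -69.13 -22.59 -22.15  -6.26  -2.3    0.15]
[-2.8   3.31 24.67] [ 0.115 -5.279  0.701]
[0.0098 0.0054 0.0092]
```

Run:
```python
from h import *
b=bot.camera("side");crop(b,210,190,140,105,5.5,"pics/s15.png")
p=bot.camera_params("wrist")
al=-.021;M=np.array([[np.cos(al),-np.sin(al)],[np.sin(al),np.cos(al)]])
for X in[(.0715,-.013,.066),(.0715,-.005,.066),(.0755,-.013,.04),(.0715,-.013,.09),(.0715,-.005,.09)]:
    w=[*(np.array([.604,.012])+M@X[:2]),X[2]];q=w2pix(p,w);print(X,q.round(0),((q-[330,190])*3).round(0))
```

```text
(0.0715, -0.013, 0.066) [453. 282.] [368. 277.]
(0.0715, -0.005, 0.066) [455. 264.] [375. 221.]
(0.0755, -0.013, 0.04) [442. 258.] [337. 204.]
(0.0715, -0.013, 0.09) [476. 313.] [438. 368.]
(0.0715, -0.005, 0.09) [479. 291.] [447. 304.]
```

View pics/s15.png

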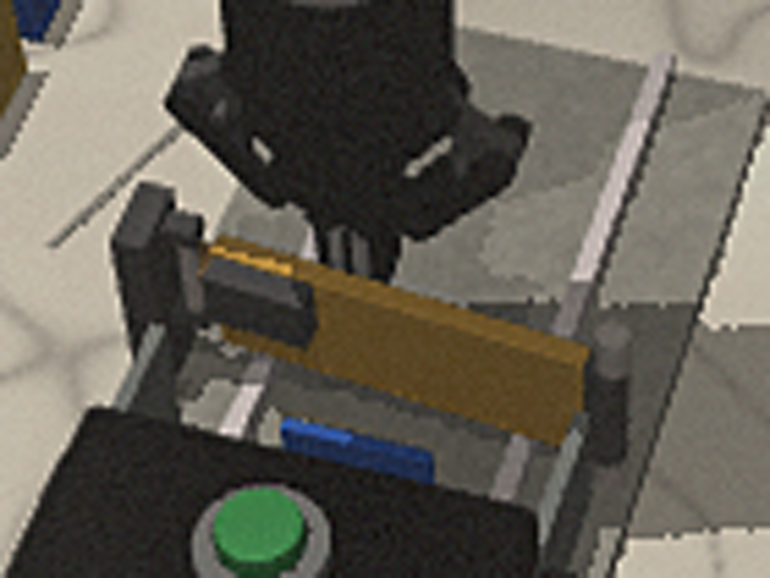

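```bash
python3 -m crank '[0,0,0,0,-0.02,0,255,0,0,0,0.01,-0.015,0,255,0,0,0,0.01,0,0,255,0,0,0,0,0,0,255]'
python3 - <<'E'
from h import *
s=bot.read_state();print(s["force"],s["wrist_torque"],s["tool_pos"],delta((np.cos(-.021),np.sin(-.021)))[0])
a=bot.camera("wrist");cv2.imwrite("pics/w16.png",a)
E
```

```text
time: 16.92
tool_pos: [0.6407, -0.0388, 0.0627]
ee_rot: [1.78, 1.564, 0.184]
force: [-0.8, 0.9, 0.7]
opening: -0.0002
[-0.84928855  0.90507332  0.74121387] [ 0.012988    0.00507848 -0.01454947] [ 0.64072341 -0.03875381  0.0626703 ] [-0.0012  0.0062  0.0034]
```

View pics/w16.png

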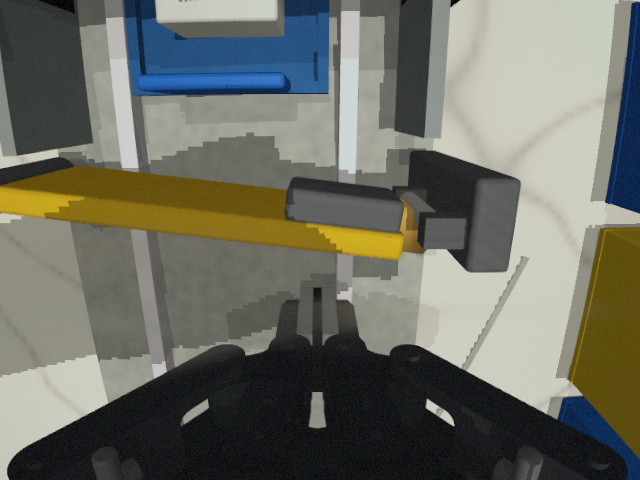

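```bash
python3 -m crank '[0,0,0,0,0.008,0,255,0,0,0,0,0.008,0,255,0,0,0,0,0.008,0,255,0,0,0,0,0.006,0,255,0,0,0,0,0.004,0,255,0,0,0,0,0.003,0,255,0,0,0,0,0,0,255]'; python3 -m crank '[0,0,0,0,0.003,0,255,0,0,0,0,0,0,255]'
python3 - <<'E'
from h import *
s=bot.read_state();print(s["force"],s["wrist_torque"],s["tool_pos"],delta((np.cos(-.021),np.sin(-.021)))[0])
a=bot.camera("wrist");cv2.imwrite("pics/w17.png",a)
E
```

```text
time: 17.55
tool_pos: [0.6392, -0.0047, 0.0627]
ee_rot: [0.791, 1.564, -0.804]
force: [1.3, -14.5, 1.5]
opening: 0.0002
time: 17.72
tool_pos: [0.6392, -0.0047, 0.0627]
ee_rot: [0.534, 1.562, -1.063]
force: [1.0, -21.2, 3.1]
opening: 0.0001
[  0.99399953 -21.21648739   3.12237759] [-4.44480755 -0.27598544 -0.03735347] [ 0.63920293 -0.00467185  0.06270951] [0.008  0.0045 0.0055]
```

View pics/w17.png

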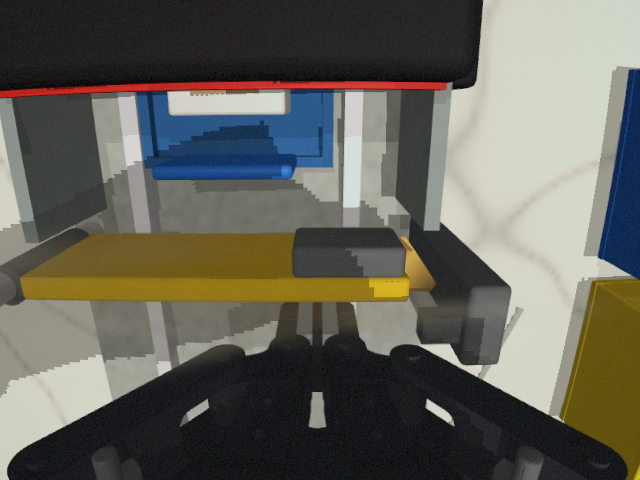

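```bash
python3 -m crank '[0,0,0,0,-0.02,0,255,0,0,0,0,-0.02,0,255,0,0,0,0,0,0.04,255,0,0,0,0,0,0.04,255,0,0,0,-0.01,0.03,0.02,255,0,0,0,-0.01,0.035,0,255,0,0,0,-0.008,0.035,0,255,0,0,0,-0.005,0.035,0,255,0,0,0,0,0.025,0,255,0,0,0,0,0,0,255]'
python3 - <<'E'
from h import *
a=bot.camera("wrist")
s=bot.read_state();print(s["force"],s["tool_pos"],delta((np.cos(-.021),np.sin(-.021)))[0])
a=bot.camera("side");crop(a,190,180,180,190,3,"pics/s18.png")
a=bot.camera("scene");crop(a,230,200,200,130,4,"pics/s18b.png")
E
```

```text
time: 18.6
tool_pos: [0.6038, 0.1323, 0.1634]
ee_rot: [2.516, 1.563, 0.934]
force: [-0.5, 0.9, 0.5]
opening: -0.0003
[-0.46336362  0.45569132 -0.81625978] [0.60449003 0.12851517 0.16299851] [-0.004   0.0047 -0.007 ]
```

View pics/s18.png

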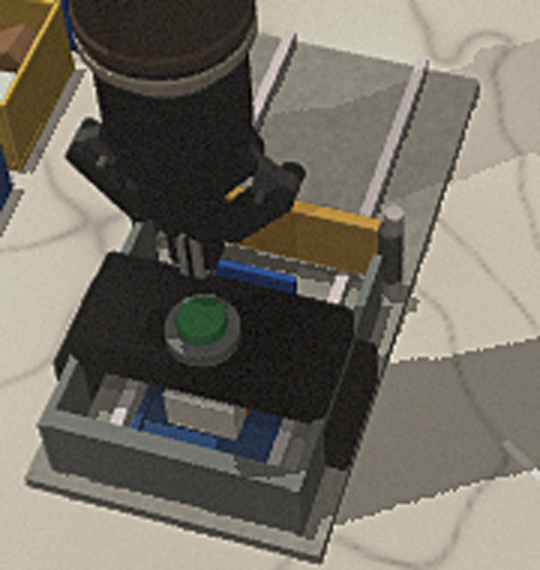

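View pics/s18b.png

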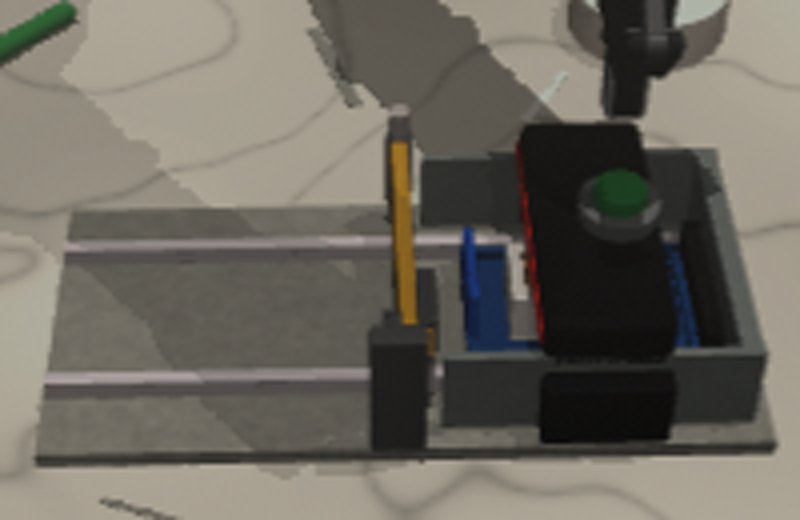

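```bash
python3 -m crank '[0,0,0,0.002,0.001,-0.025,255,0,0,0,0,0,-0.02,255,0,0,0,0,0,0,255]'; python3 -m crank '[0,0,0,0,0,-0.005,255,0,0,0,0,0,-0.004,255,0,0,0,0,0,-0.003,255,0,0,0,0,0,0,255]'
```

```text
time: 19.0
tool_pos: [0.606, 0.1209, 0.1137]
ee_rot: [-0.753, 1.569, -2.348]
force: [-1.2, -0.1, -0.8]
opening: 0.0
time: 19.33
tool_pos: [0.6086, 0.1225, 0.1064]
ee_rot: [1.716, 1.565, 0.122]
force: [-2.6, -3.2, 4.7]
opening: -0.0002
```

```bash
python3 -m crank '[0,0,0,0,0,-0.003,255,0,0,0,0,0,0,255]';python3 -m crank '[0,0,0,0,0,-0.003,255,0,0,0,0,0,0,255]';  python3 - <<'E'
from h import *
s=bot.read_state();print(s["force"],s["tool_pos"])
a=bot.camera("side");crop(a,190,240,140,105,5.5,"pics/s19.png")
E
```

```text
time: 19.5
tool_pos: [0.6089, 0.1226, 0.1059]
ee_rot: [1.608, 1.564, 0.014]
force: [-8.2, -5.0, 22.9]
opening: -0.0001
time: 19.67
tool_pos: [0.6091, 0.1226, 0.1054]
ee_rot: [1.538, 1.562, -0.056]
force: [-18.2, -8.7, 46.8]
opening: 0.0
[-18.15868104  -8.68007593  46.78595961] [0.6090691  0.12263118 0.10539414]
```

View pics/s19.png

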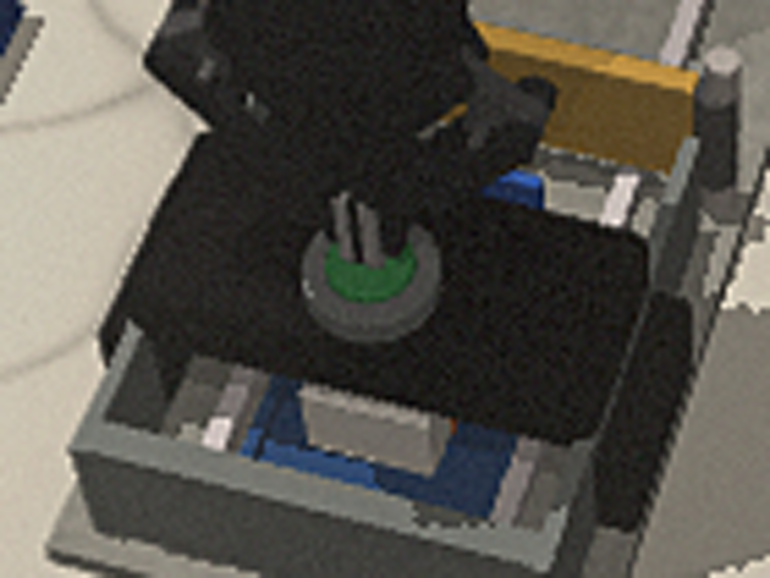

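```bash
python3 -m crank '[0,0,0,0,0,0.02,255,0,0,0,0,0,0.04,255,0,0,0,-0.02,0,0.04,255,0,0,0,-0.04,0,0.02,255,0,0,0,-0.04,0,0,255,0,0,0,-0.03,0,0,255,0,0,0,0,0,0,255,0,0,0,0,0,0,255]'
python3 - <<'E'
from h import *
s=bot.read_state();print(s["force"],s["tool_pos"])
a=bot.camera("side");crop(a,190,180,180,190,3,"pics/s20.png")
a=bot.camera("scene");cv2.imwrite("pics/sc20.png",a);crop(a,300,200,130,120,6,"pics/s20b.png")
cv2.imwrite("pics/w20.png",bot.camera("wrist"))
E
```

```text
time: 20.38
tool_pos: [0.4815, 0.1233, 0.2167]
ee_rot: [1.7, 1.564, 0.108]
force: [0.4, -0.4, 0.1]
opening: 0.0001
[ 0.38800431 -0.38289739  0.08800042] [0.48154182 0.12325987 0.21672999]
```

View pics/s20.png

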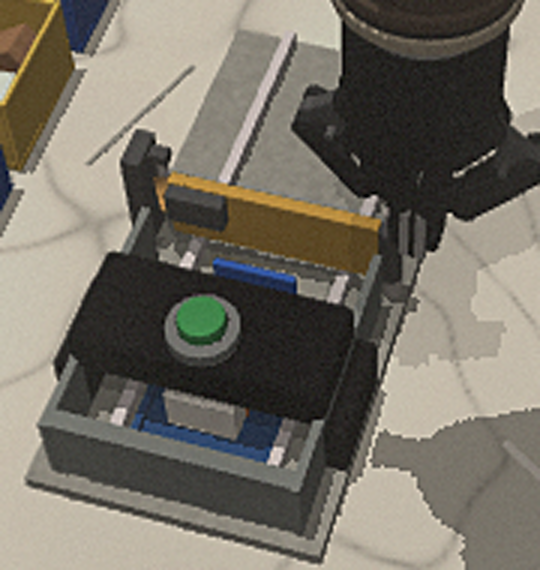

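View pics/s20b.png

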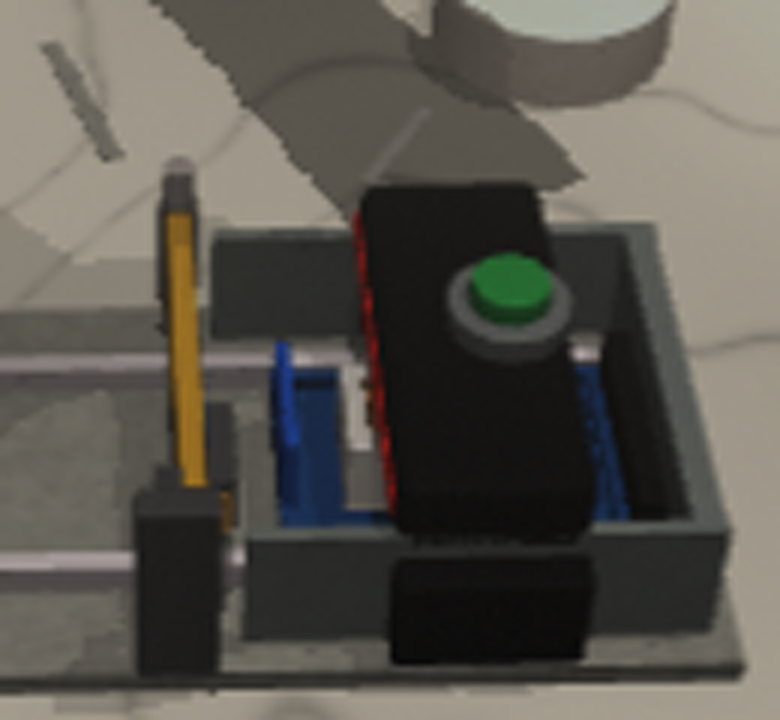

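View pics/w20.png

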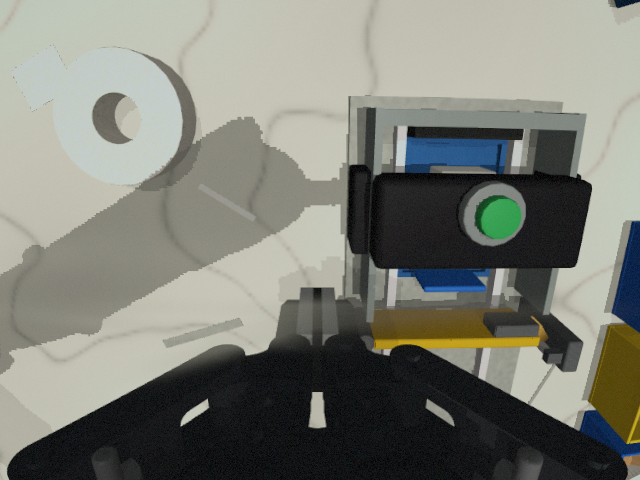

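```bash
python3 -c "
from cell import bot
print(bot.close_job())"
```

```text
the job is handed in; nothing more can be done
None
```

The check-in is done and handed in after about 20.5 s of the 69 s allowed. No verdict was reported, so what follows is from my own pictures and force readings.

- **Carton:** I laid the orange-banded carton flat and lengthwise in the tray and let go. The wrist picture put its centre within a few millimetres of the tray's centre.
- **Tray:** I pushed it along the lane until it stopped moving, with the push force rising to about 21 N. The last pictures show its front edge against the end stop.
- **Gate:** The first push failed. I was pushing about 100 mm from the hinge, and the tongue jammed on the strike at about 25 N with the gate at roughly 0.08 rad; I don't know why it jammed. I backed off and pushed again near the middle of the pad, and it snapped in. The pictures show the gate shut and the tongue out behind the strike.
- **Button:** I pressed it about 7 mm off centre. It bottomed out at a tip height of about 0.1055 m with up to 47 N on the fingertips, and the last pictures show it up again.

At the end the arm was clear and the force reading was about zero. I did not measure the other cartons and bench items again at the end, but I saw no contact with any of them.

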